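# Slide the sample jar under the dispenser head and settle it in the V-stop

### The job

Get the tall straight-sided open jar ready for filling: stand it on the dispenser's deck in front of the two posts, slide it upright between the posts and under the overhanging head, and settle it in the V-stop, pressing with about 15 N and nudging it a little to either side until it bears firmly on both faces at once. Keep the push well under 35 N and do not knock the jar against the head. Leave the jar standing free there, centred against both faces, and leave all the other things where they are.

Things in the scene. Friction and masses are not known exactly. Their poses are not given: they have to be found in the camera images.
- jar_centre (a point): the jar to move: plain white, open on top, straight-sided upright cylinder 60 mm in diameter and 110 mm tall, about 0.32 kg (0.22 to 0.42); the point is on its axis half-way up, 55 mm above its underside; z is its axis, up. It starts standing on the table in any of three spots; the equally white pot and flask stand in the other two
- jar: the same jar; origin at the centre of its underside
- station: the dispenser, fixed to the table; origin on the table top under the seat's centre; +x points from its entrance inwards, z up. Grey deck 12 mm thick, x = -145 to 110, y = -85 to 85 mm. Two steel posts 12 mm thick on the deck at x = -50, y = +43 and -43 mm (74 mm free between them), tops 57 mm above the table. Steel mast behind the stop at x = 88 mm
- head: overhanging head, fixed; axes and origin as the station. White bar x = -38 to 112, y = -21 to 21, z = 136 to 180 mm; its nozzle over the seat ends at z = 128 mm, 6 mm above a jar on the deck. A jar held from above cannot go under it; the rear side of a seated jar lies 8 mm inside its front edge and is reached low down with the tool's upper end leaning back by some 40 degrees
- face_left: left (+y) face of the V-stop: upright aluminium plate 60 mm long, 12 mm thick, from the deck up to 67 mm above the table, at 45 degrees to the station's x axis, rigidly fixed; same origin and axes as the station. A seated jar touches it at x = 21, y = 21 mm, the plate's middle
- face_right: right (-y) face, mirror image of the left: a 90 degree V open to the entrance, symmetric about the station's x axis. Friction (coefficient 0.5 to 0.7 everywhere) holds a jar pushed in even 0.5 mm off-centre against one face only: dragging the pushing tip a few mm to either side while pressing (about 12 N) rolls it across; then a square push on the centre line loads both
- seat (a point): where jar_centre is when the jar stands on the deck and bears on both faces: 67 mm above the table; axes as the station
- apron (a point): free place on the deck in front of the posts where the jar can be set down: at station x = -105 mm, y = 0, at the height of jar_centre of a jar standing on the deck, 67 mm above the table; axes as the station
- low_pot_centre (a point): bystander: white open pot, 74 mm in diameter, 62 mm tall, standing upright; point half-way up its axis
- flask_centre (a point): bystander: white closed flask, body 52 mm in diameter with a narrow neck, 126 mm tall, standing upright; point on its axis 60 mm above its underside
- tube_rack: bystander: green tube rack 100 x 200 mm with tubes in it, 95 mm high; origin at the centre of its underside
- beaker: bystander: glass beaker 64 mm in diameter, 85 mm tall; origin at the centre of its underside
- vial: bystander: small amber vial 19 mm thick, 47 mm tall, standing on the deck behind the V-stop; origin at the centre of its underside
- tip_box: bystander: grey and white box 85 x 120 mm, 85 mm high; origin at the centre of its underside
There are look-alikes about, which are no part of the job. Leave any purple look-alike of the jar alone.

How it is judged:
By the outcome, as a careful person would: the job done as asked, in the order asked, and still so for the second after the job is handed in, with the robot touching nothing.
It also fails if it takes over 67 s, if anything falls off the work surface, if the arm or the gripper's body presses on something with over 40 N, if the wrist force passes 120 N, or if a joint passes its speed limit or range.

### The arm

A 6-joint arm with a two-finger parallel gripper is mounted at the origin on the work surface. World frame = base frame: x ahead of the robot, y to its left, z up, the work surface at z = 0. Lengths are in m, angles in degrees, forces in N, time in s.
With the tool pointing down it reaches from about 0.3 to 0.75 m from the base axis. Payload 8.5 kg.
Tool frame: the origin (TCP) lies between the finger pads; the fingertips stand ahead of it and the grasp point (between the pads) lies 8 mm behind it (env.tcp_to_tips is the z of the fingertips in the tool frame, in m); z points along the fingers, x is the direction in which the jaws open and shut, and the axes are right-handed (so a half turn about z gives the same grasp; the last joint's range is limited). The gripper opens to 85 mm and grips with 20 to 120 N. Pads are 22 mm wide; open, the fingers measure 114 mm over their backs; the gripper's body (76 mm by 85 mm) begins 54 mm behind the grasp point. The pads swing forward as they close: fully open they stand 13 mm farther back than shut.
Start: joints at [63.237, 21.807, 74.336, -0, 83.858, -12.336], TCP at [0.137, 0.533, 0.242] pointing down, gripper open.
Joint ranges: [-178.18, 178.18], [-50.72, 133.34], [12.68, 142.11], [-81.47, 261.47], [9.98, 163.14], [-165.26, 165.26]. Speed limits (degrees/s): [136.94, 136.94, 180, 180, 180, 180].

### API

Orientations are given as a 3x3 rotation matrix whose columns are the frame's x, y, z axes.
In Python, from rig import observe, viewer, env gives the robot as it stands.
- The arm moves only by the tool jog_arm, never from a script. Its arguments are lists of equal length, an entry for each row: "dr": the turn, a rotation vector about the tool's x, y, z in rad, a list of three; "slide": the shift along the tool's x, y, z in m, a list of three; "gripper": the opening, from -1 (shut) to 1 (fully open), so that 0 is half open. In form: {"dr": [[rx, ry, rz], ...], "slide": [[dx, dy, dz], ...], "gripper": [gripper, ...]}. A call has exactly 10 rows; each row shifts and turns the commanded pose from where the row before left it, along the tool's axes as they then stand; what a row does not reach is not made up. A row lasts 1/10 s, in which the tool goes at most 50 mm and 8.59 degrees, less where a joint would pass 70% of its speed; a pose out of reach is approached as far as the arm can. A call is refused whole if a number of a shift passes 0.05 or a number of a turn 0.15, either way. A call with a gripper value outside its range is refused whole. The fingers move at their own pace and stop on an object; "force" is the grip in N (left out, the last holds). Time passes only in rows, so rows that do not move let the fingers close, or fill a call up. It gives the time, the measured TCP pose, the force and the opening at its end, in the units of the state.
- observe(): the state, without advancing time (a new reading comes with each control period).
- viewer.get_image(name): name is "scene" or "top"; returns a dict with "pixels" (384x512x3 uint8, blue, green, red), "camera_matrix" (3x3 intrinsics, pixels), "R" (3x3) and "t" (3): a world point X has camera coordinates R X + t. Camera axes: x right, y down, z forward; pixel columns grow to the right and rows downward; lengths in m; the calibration is good to about 2 mm. A picture is of the moment at which its call begins. There is no depth.
- env.close_job(): hands the job in, once; it reports no verdict.
The state is a dict: "time_s": time; "q": joint angles; "qvel": joint speeds; "joint_efforts": joint torques, N m; "position": TCP position; "tool_rot": TCP orientation; "ft_force": force on the tool from outside, world axes, zero at the start; "wrist_torque": the same for the moment, N m; "grip_width": finger opening in m.
Only numpy, scipy, OpenCV 4.12 (cv2) and the standard library are available. Lean on these libraries where they do the work, as an engineer would, in place of code of your own. Each camera call takes 0.05 s, during which the arm holds its last target.

## Working session

There is one attempt and no reset: what is moved stays moved. The work goes in short steps, Python scripts to look and compute and a tool call to move; the robot and the scene stay as the last step left them, time stands still between calls to the robot, and variables do not carry over. Pictures are saved under pics/ and viewed, and the job is handed in when it is done.

Besides the shell and the picture viewer there is one more tool, called after ">>>" as name(argument=value, ...) on one line, values as JSON. jog_arm: Moves the arm, as the interface text tells. Its arguments: {"type":"object","properties":{"dr":{"type":"array","items":{"type":"array","items":{"type":"number"}}},"slide":{"type":"array","items":{"type":"array","items":{"type":"number"}}},"gripper":{"type":"array","items":{"type":"number"}},"force":{"type":"number"}},"required":["dr","slide","gripper"]}

```bash
ls; mkdir -p pics; python3 - <<'E'
from rig import observe, viewer, env
import cv2,numpy as np
for n in("scene","top"):
    d=viewer.get_image(n); cv2.imwrite(f"pics/{n}0.png",d["pixels"]); np.savez(f"{n}.npz",K=d["camera_matrix"],R=d["R"],t=d["t"])
    print(n,d["camera_matrix"],d["R"],d["t"])
s=observe();print(s,env.tcp_to_tips)
E
```

```text
pics
scene [[450.91073345   0.         257.43816282]
 [  0.         450.91073345 194.78644288]
 [  0.           0.           1.        ]] [[-0.40973344  0.91217844  0.00700087]
 [ 0.63846441  0.29225081 -0.71200608]
 [-0.6515226  -0.28726289 -0.7021384 ]] [ 0.18533686 -0.2539063   1.52598345]
top [[452.87676475   0.         252.8661301 ]
 [  0.         452.87676475 202.20765054]
 [  0.           0.           1.        ]] [[ 0.02586193 -0.99963553  0.0077445 ]
 [-0.98722671 -0.02675768 -0.15705876]
 [ 0.15720874 -0.00358374 -0.98755889]] [9.77097583e-04 4.93158977e-01 1.52383792e+00]
{'time_s': 0.1, 'q': array([ 6.32372724e+01,  2.18368705e+01,  7.43783616e+01, -8.82949655e-05,
        8.38594028e+01, -1.23356220e+01]), 'qvel': array([ 0.03776115, -0.08988393, -0.13740689,  0.02169127,  0.0701938 ,
       -0.00434861]), 'joint_efforts': array([ 5.02768773e-03, -4.49220872e+01, -2.31656170e+01, -1.04846565e-04,
        3.62140956e-03, -3.23028542e-05]), 'position': array([0.13691822, 0.53242887, 0.24178801]), 'tool_rot': array([[ 2.49147546e-01,  9.68465362e-01, -5.85199161e-04],
       [ 9.68464702e-01, -2.49148080e-01, -1.16377511e-03],
       [-1.27287713e-03, -2.76793019e-04, -9.99999152e-01]]), 'ft_force': array([-0.2452349 ,  1.05719573, -0.35558319]), 'wrist_torque': array([ 0.04232137,  0.02165104, -0.04173921]), 'grip_width': 0.08527339488895282} 0.011
```

View pics/scene0.png

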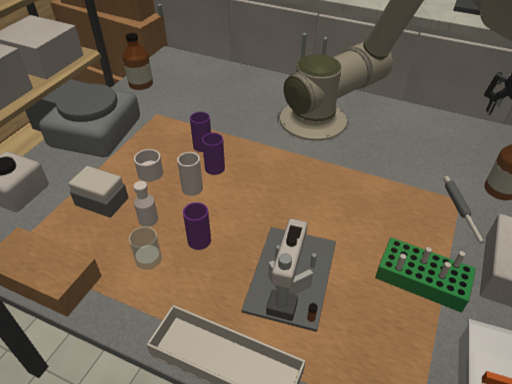

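View pics/top0.png

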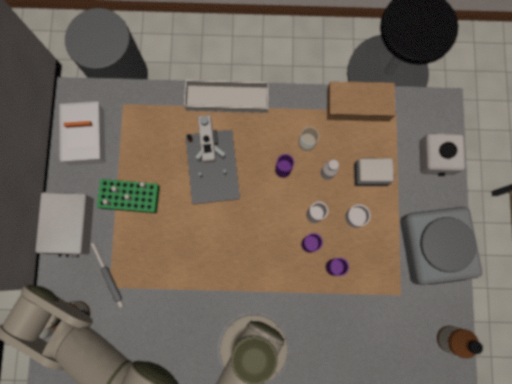

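The scene picture shows three white candidates: the tall open cylinder at (190,173), the low wide pot at (148,165) and the necked flask at (146,203). The purple look-alikes are at (201,132), (213,153) and (197,226). The tall white one fits the jar, so I'll check it in close crops.

```bash
python3 - <<'E'
import cv2
a=cv2.imread("pics/scene0.png");b=cv2.imread("pics/top0.png")
def c(im,x,y,w,h,f,n): cv2.imwrite("pics/"+n,cv2.resize(im[y:y+h,x:x+w],None,fx=f,fy=f,interpolation=cv2.INTER_CUBIC))
c(a,125,105,100,75*1+60,5*0.85,"c1.png") if 0 else c(a,120,110,130,100,6,"c1.png")
c(a,235,210,110,120,5,"c2.png")
c(b,270,145,110,75,7,"c3.png")
c(b,180,105,70,105,5.7,"c4.png")
E
```

```text
(no output)
```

View pics/c1.png

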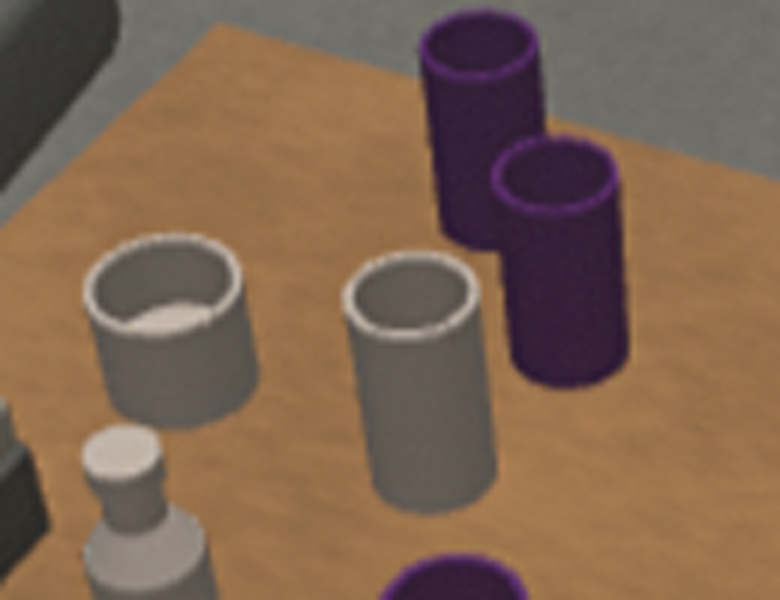

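View pics/c2.png

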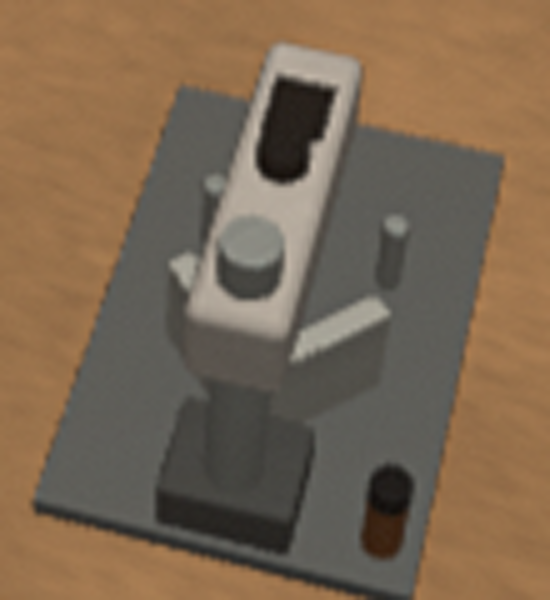

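View pics/c3.png

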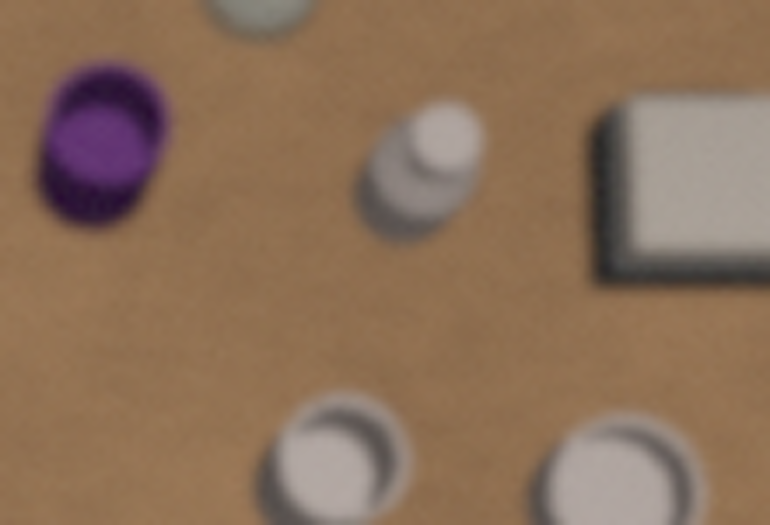

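View pics/c4.png

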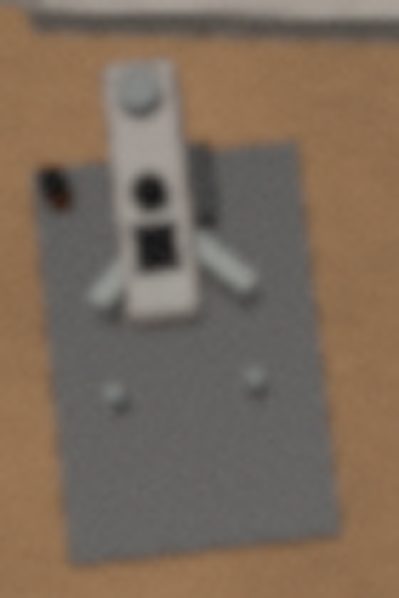

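The crop confirms the jar: tall, white, open cylinder with scene rim at about (188,159) and top-view rim at (318,209). The pot is low and the flask has a neck. Station deck corners, post tops and head front are readable in both views, so I'll fit poses now.

```bash
cat > h.py <<'E'
import numpy as np
C={n:np.load(f"{n}.npz") for n in("scene","top")}
def proj(n,X):
    c=C[n];p=np.atleast_2d(X)@c["R"].T+c["t"];p=p/p[:,2:];return (p@c["K"].T)[:,:2]
def un(o,f,uv): return (np.array(uv,float)+.5)/f-.5+np.array(o)
def T(p,X):
    c,s=np.cos(p[2]),np.sin(p[2]);X=np.atleast_2d(X).astype(float)/1000
    return np.c_[p[0]+c*X[:,0]-s*X[:,1],p[1]+s*X[:,0]+c*X[:,1],X[:,2]]
def ext(n,x,y,r,h,z0=0):
    a=np.linspace(0,2*np.pi,180);o=[]
    for z in(z0,z0+h): o.append(proj(n,np.c_[x+r*np.cos(a),y+r*np.sin(a),a*0+z]))
    return o
E
cat > fit.py <<'E'
from h import *
from scipy.optimize import least_squares
M=np.array([[-145,-85,12],[-145,85,12],[110,85,12],[110,-85,12],[-50,-43,57],[-50,43,57],[-38,21,180],[-38,-21,180]])
S=un((235,210),5,[(180,88),(503,158),(412,592),(37,503),(215,184),(397,222),(362,58),(277,43)])
Tp=un((180,105),5.7,[(342,533),(72,563),(37,172),(299,142),(255,378),(116,394),(128,320),(197,318)])
for nm,w in(("both",(1,1)),("scene",(1,0)),("top",(0,1))):
    f=lambda p:np.r_[(w[0]*(proj("scene",T(p,M))-S)).ravel(),(w[1]*(proj("top",T(p,M))-Tp)).ravel()]
    r=least_squares(f,[.55,.15,0],x_scale=[.1,.1,.1]);print(nm,r.x,np.degrees(r.x[2]));print(r.fun.reshape(-1,2).round(1).tolist())
# jar
def res(p,w):
    b,t=ext("scene",p[0],p[1],.03,.11);u=un((120,110),6,[(344,252),(481,341),(374,512)])
    o=[t[:,0].min()-u[0,0],t[:,0].max()-u[1,0],t[:,1].min()-u[0,1],t[:,1].max()-u[1,1],b[:,1].max()-u[2,1]]
    b,t=ext("top",p[0],p[1],.03,.11);v=un((270,145),7,[(275,390),(412,390)])
    q=[t[:,0].max()-v[1,0],t[:,1].min()-v[1,1]]
    return np.r_[w[0]*np.array(o),w[1]*np.array(q)]
for w in((1,1),(1,0),(0,1)):
    r=least_squares(res,[.45,-.15],args=(w,));print(w,r.x,r.fun.round(2))
E
python3 fit.py
```

```text
both [0.64086895 0.16679852 0.14664185] 8.401959100266682
[[-0.6, -1.1], [0.2, -1.0], [-0.0, 1.2], [-1.2, -0.5], [-0.0, -0.2], [-0.4, 0.3], [0.8, -0.8], [-1.6, -1.8], [-0.2, 0.2], [-1.0, 0.7], [-1.9, -0.4], [-0.8, -0.5], [-0.5, -0.3], [-0.9, -0.2], [-0.8, -0.2], [0.3, -1.4]]
scene [0.6415619  0.16804837 0.15019099] 8.605309881560958
[[-0.4, -0.7], [0.4, -0.8], [0.6, 1.6], [-0.7, 0.1], [0.3, 0.3], [-0.1, 0.6], [1.1, -0.4], [-1.2, -1.4], [-0.0, -0.0], [-0.0, 0.0], [-0.0, -0.0], [-0.0, -0.0], [-0.0, -0.0], [-0.0, -0.0], [-0.0, -0.0], [-0.0, -0.0]]
top [0.64001438 0.16403594 0.13729699] 7.866537781762299
[[-0.0, -0.0], [-0.0, -0.0], [-0.0, 0.0], [-0.0, -0.0], [-0.0, -0.0], [-0.0, -0.0], [-0.0, -0.0], [-0.0, -0.0], [0.3, 0.7], [-0.6, 0.7], [-0.9, -0.4], [0.2, -0.1], [0.2, 0.1], [-0.3, -0.1], [-0.0, 0.0], [1.0, -1.0]]
(1, 1) [ 0.46087646 -0.20117731] [-0.41 -0.66 -0.08 -0.44  0.8  -1.07  0.91]
(1, 0) [ 0.45992784 -0.20008242] [ 0.13 -0.13 -0.17 -0.54  0.7  -0.    0.  ]
(0, 1) [ 0.46399833 -0.2046959 ] [-0. -0.  0. -0.  0.  0. -0.]
```

```bash
cat >> h.py <<'E'
def ray(n,uv,z):
    c=C[n];d=c["R"].T@(np.linalg.inv(c["K"])@np.r_[uv,1]);o=-c["R"].T@c["t"];return o+d*(z-o[2])/d[2]
def go(pos=None,rot=None,s=None):
    from rig import observe
    from scipy.spatial.transform import Rotation as Ro
    s=s or observe();R=s["tool_rot"]
    if rot is not None:
        print("rotvec tool",Ro.from_matrix(R.T@rot).as_rotvec().round(4));R=rot
    if pos is not None: print("slide after",(R.T@(np.array(pos)-s["position"])).round(4))
    print(s["time_s"],s["position"].round(4),s["ft_force"].round(1),s["grip_width"].round(4))
def rot(yaw,lean=0):  # tool x at heading yaw+90deg (station y for yaw=station yaw), lean back deg
    from scipy.spatial.transform import Rotation as Ro
    y,l=np.radians(yaw),np.radians(lean)
    x=np.array([-np.sin(y),np.cos(y),0]);f=np.array([np.cos(y),np.sin(y),0])
    z=np.sin(l)*f+np.array([0,0,-np.cos(l)]);return np.c_[x,np.cross(z,x),z]
E
python3 - <<'E'
from h import *
print("pot rim",ray("scene",un((120,110),6,(164,286)),.062),"pot top",ray("top",un((270,145),7,(627,485)),.062))
print("purple front rim",ray("scene",un((120,110),6,(556,174)),.11))
print("purple back rim",ray("scene",un((120,110),6,(479,45)),.11))
print("flask top",ray("top",un((270,145),7,(447,137)),.126),ray("scene",un((120,110),6,(122,452)),.126))
print("purple far rim", ray("top",un((270,145),7,(108,120)),.11))
for a in (-30,0,30,45,60,90): print(a);go((.461,-.202,.067),rot(a))
E
```

```text
pot rim [ 0.45666896 -0.34343307  0.062     ] pot top [ 0.45906527 -0.34725594  0.062     ]
purple front rim [ 0.35650095 -0.18332385  0.11      ]
purple back rim [ 0.2803482  -0.26754042  0.11      ]
flask top [ 0.61366323 -0.24852811  0.126     ] [ 0.61268679 -0.24579147  0.126     ]
purple far rim [ 0.62152014 -0.08950155  0.11      ]
-30
rotvec tool [-1.000e-04  1.300e-03  2.718e-01]
slide after [-0.474   0.6479  0.1748]Traceback (most recent call last):
  File "<stdin>", line 7, in <module>
  File "h.py", line 22, in go
    print(s["time_s"],s["position"].round(4),s["ft_force"].round(1),s["grip_width"].round(4))
                                                                    ^^^^^^^^^^^^^^^^^^^^^
AttributeError: 'float' object has no attribute 'round'
```

```bash
sed -i 's/s\["grip_width"\].round(4)/round(s["grip_width"],4)/' h.py; python3 - <<'E'
from h import *
go((.461,-.202,.242))
E
```

```text
slide after [-6.305e-01  4.968e-01  5.000e-04]
0.1 [0.1369 0.5324 0.2418] [-0.2  1.1 -0.4] 0.0853
```

>>> jog_arm(dr=[[0, 0, 0], [0, 0, 0], [0, 0, 0], [0, 0, 0], [0, 0, 0], [0, 0, 0], [0, 0, 0], [0, 0, 0], [0, 0, 0], [0, 0, 0]], slide=[[-0.02, 0.016, 0], [-0.032, 0.025, 0], [-0.032, 0.025, 0], [-0.032, 0.025, 0], [-0.032, 0.025, 0], [-0.032, 0.025, 0], [-0.032, 0.025, 0], [-0.032, 0.025, 0], [-0.032, 0.025, 0], [-0.032, 0.025, 0]], gripper=[1, 1, 1, 1, 1, 1, 1, 1, 1, 1])

```text
time_s: 1.1
position: [0.2938, 0.1728, 0.2423]
tool_rot: [[0.249, 0.969, 0.0], [0.969, -0.249, 0.0], [0.0, 0.0, -1.0]]
ft_force: [0.3, 0.2, -0.3]
grip_width: 0.0855
```

>>> jog_arm(dr=[[0, 0, 0], [0, 0, 0], [0, 0, 0], [0, 0, 0], [0, 0, 0], [0, 0, 0], [0, 0, 0], [0, 0, 0], [0, 0, 0], [0, 0, 0]], slide=[[-0.032, 0.025, 0], [-0.032, 0.025, 0], [-0.032, 0.025, 0], [-0.032, 0.025, 0], [-0.032, 0.025, 0], [-0.032, 0.025, 0], [-0.032, 0.025, 0], [-0.032, 0.025, 0], [-0.032, 0.025, 0], [-0.02, 0.016, 0]], gripper=[1, 1, 1, 1, 1, 1, 1, 1, 1, 1])

```text
time_s: 2.1
position: [0.4509, -0.1865, 0.2418]
tool_rot: [[0.251, 0.968, -0.001], [0.968, -0.251, 0.0], [0.0, -0.001, -1.0]]
ft_force: [0.8, 0.2, 0.6]
grip_width: 0.0853
```

```bash
python3 - <<'E'
from h import *
from rig import viewer
import cv2
go((.461,-.202,.14))
im=viewer.get_image("scene")["pixels"];cv2.imwrite("pics/s1.png",cv2.resize(im[90:230,90:300],None,fx=3.6,fy=3.6,interpolation=cv2.INTER_CUBIC))
E
```

```text
slide after [-0.0125  0.0137  0.1018]
2.1 [ 0.4509 -0.1865  0.2418] [0.8 0.2 0.6] 0.0853
```

View pics/s1.png

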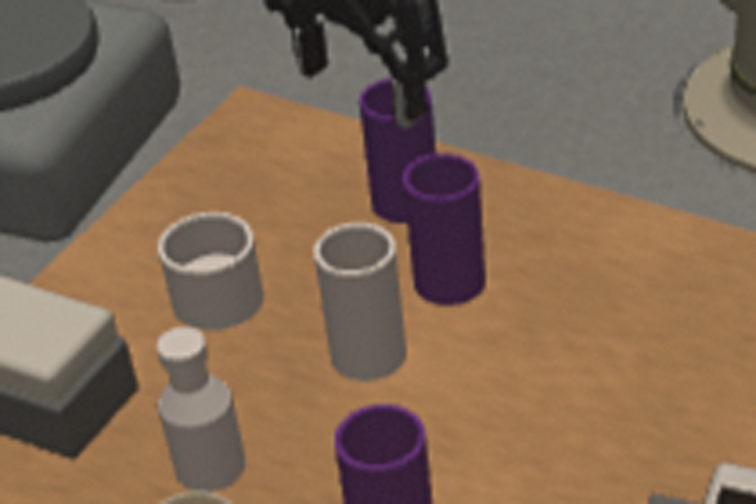

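>>> jog_arm(dr=[[0, 0, 0], [0, 0, 0], [0, 0, 0], [0, 0, 0], [0, 0, 0], [0, 0, 0], [0, 0, 0], [0, 0, 0], [0, 0, 0], [0, 0, 0]], slide=[[-0.006, 0.007, 0.01], [-0.006, 0.007, 0.02], [0, 0, 0.02], [0, 0, 0.02], [0, 0, 0.02], [0, 0, 0.02], [0, 0, 0.02], [0, 0, 0.02], [0, 0, 0.016], [0, 0, 0.008]], gripper=[1, 1, 1, 1, 1, 1, 1, 1, 1, 1])

```text
time_s: 3.15
position: [0.4602, -0.198, 0.0667]
tool_rot: [[0.248, 0.969, -0.002], [0.969, -0.248, 0.002], [0.001, -0.003, -1.0]]
ft_force: [-0.2, -0.3, -0.1]
grip_width: 0.0858
```

```bash
python3 - <<'E'
from h import *
from rig import viewer
import cv2
go((.461,-.202,.067))
im=viewer.get_image("scene")["pixels"];cv2.imwrite("pics/s2.png",cv2.resize(im[90:230,90:300],None,fx=3.6,fy=3.6,interpolation=cv2.INTER_CUBIC))
E
```

```text
slide after [-0.0037  0.0018 -0.0003]
3.15 [ 0.4602 -0.198   0.0667] [-0.2 -0.3 -0.1] 0.0858
```

View pics/s2.png

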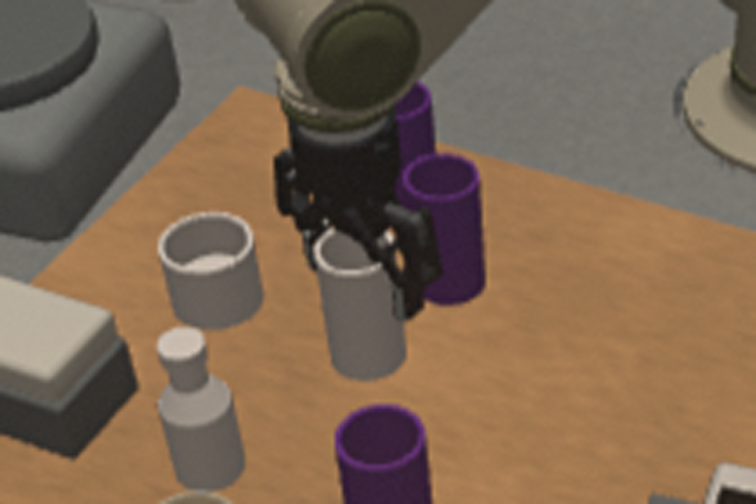

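>>> jog_arm(dr=[[0, 0, 0], [0, 0, 0], [0, 0, 0], [0, 0, 0], [0, 0, 0], [0, 0, 0], [0, 0, 0], [0, 0, 0], [0, 0, 0], [0, 0, 0]], slide=[[-0.003, 0.002, 0], [0, 0, 0], [0, 0, 0], [0, 0, 0], [0, 0, 0], [0, 0, 0], [0, 0, 0], [0, 0, 0], [0, 0, 0], [0, 0, 0]], gripper=[1, 0.6, 0.4, 0.2, 0.2, 0.2, 0.2, 0.2, 0.2, 0.2], force=40)

```text
time_s: 4.2
position: [0.4625, -0.2027, 0.0692]
tool_rot: [[0.249, 0.968, 0.002], [0.968, -0.249, -0.001], [-0.001, 0.002, -1.0]]
ft_force: [0.1, 1.4, 6.5]
grip_width: 0.0595
```

>>> jog_arm(dr=[[0, 0, 0], [0, 0, 0], [0, 0, 0], [0, 0, 0], [0, 0, -0.066], [0, 0, -0.066], [0, 0, -0.066], [0, 0, -0.066], [0, 0, -0.066], [0, 0, -0.066]], slide=[[0, 0, -0.005], [0, 0, -0.015], [0, 0, -0.015], [0, 0, -0.015], [0, 0, -0.005], [0, 0, 0], [0, 0, 0], [0, 0, 0], [0, 0, 0], [0, 0, 0]], gripper=[0.2, 0.2, 0.2, 0.2, 0.2, 0.2, 0.2, 0.2, 0.2, 0.2])

```text
time_s: 5.2
position: [0.4618, -0.2023, 0.1232]
tool_rot: [[-0.146, 0.989, -0.001], [0.989, 0.146, 0.001], [0.001, -0.001, -1.0]]
ft_force: [1.2, -0.7, -3.0]
grip_width: 0.0592
```

```bash
python3 - <<'E'
from h import *
from rig import viewer
import cv2
go((.537,.1515,.123),rot(8.4))
im=viewer.get_image("scene")["pixels"];cv2.imwrite("pics/s3.png",cv2.resize(im[90:230,90:300],None,fx=3.6,fy=3.6,interpolation=cv2.INTER_CUBIC))
E
```

```text
rotvec tool [-0.0007 -0.0007  0.0003]
slide after [3.391e-01 1.261e-01 2.000e-04]
5.2 [ 0.4618 -0.2023  0.1232] [ 1.2 -0.7 -3. ] 0.0592
```

View pics/s3.png

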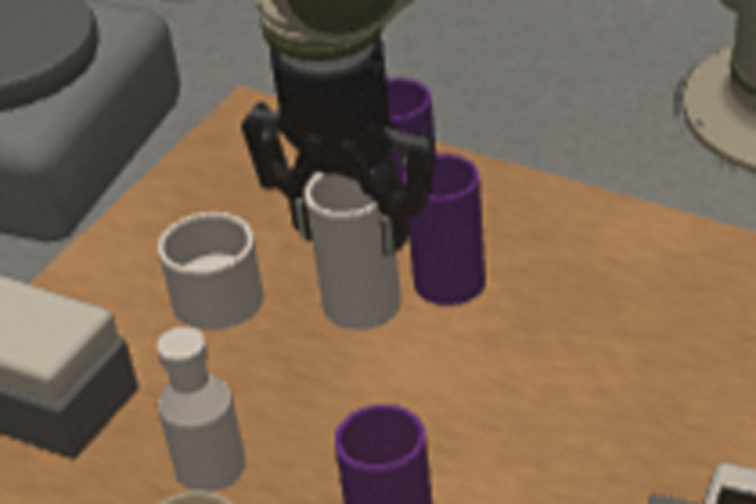

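The jar is held upright with about 3 N of weight on the wrist. Carrying it to the apron.

>>> jog_arm(dr=[[0, 0, 0], [0, 0, 0], [0, 0, 0], [0, 0, 0], [0, 0, 0], [0, 0, 0], [0, 0, 0], [0, 0, 0], [0, 0, 0], [0, 0, 0]], slide=[[0.014, 0.005, 0], [0.025, 0.009, 0], [0.035, 0.013, 0], [0.04, 0.015, 0], [0.045, 0.017, 0], [0.045, 0.017, 0], [0.045, 0.017, 0], [0.04, 0.015, 0], [0.03, 0.01, 0], [0.02, 0.004, 0]], gripper=[0.2, 0.2, 0.2, 0.2, 0.2, 0.2, 0.2, 0.2, 0.2, 0.2])

```text
time_s: 6.25
position: [0.5336, 0.1537, 0.1232]
tool_rot: [[-0.144, 0.99, -0.0], [0.99, 0.144, 0.0], [0.0, -0.0, -1.0]]
ft_force: [-0.1, -0.5, -2.2]
grip_width: 0.0592
```

>>> jog_arm(dr=[[0, 0, 0], [0, 0, 0], [0, 0, 0], [0, 0, 0], [0, 0, 0], [0, 0, 0], [0, 0, 0], [0, 0, 0], [0, 0, 0], [0, 0, 0]], slide=[[0, 0, 0], [0, 0, 0], [0, 0, 0], [0, 0, 0], [0, 0, 0], [0, 0, 0.006], [0, 0, 0.01], [0, 0, 0.006], [0, 0, 0], [0, 0, 0]], gripper=[0.2, 0.2, 0.2, 0.2, 0.2, 0.2, 0.2, 0.2, 0.2, 0.2])

```text
time_s: 7.25
position: [0.5341, 0.1505, 0.1011]
tool_rot: [[-0.144, 0.99, -0.0], [0.99, 0.144, -0.0], [0.0, -0.0, -1.0]]
ft_force: [0.2, -0.6, -3.5]
grip_width: 0.0591
```

```bash
python3 - <<'E'
from h import *
from rig import viewer
import cv2
go((.537,.1515,.085),rot(8.4))
im=viewer.get_image("scene")["pixels"];cv2.imwrite("pics/s4r.png",im);cv2.imwrite("pics/s4.png",cv2.resize(im[190:340,220:360],None,fx=4,fy=4,interpolation=cv2.INTER_CUBIC))
im=viewer.get_image("top")["pixels"];cv2.imwrite("pics/t4r.png",im);cv2.imwrite("pics/t4.png",cv2.resize(im[105:255,160:300],None,fx=4,fy=4,interpolation=cv2.INTER_CUBIC))
E
```

```text
rotvec tool [-0.0005 -0.     -0.0024]
slide after [0.0006 0.003  0.0161]
7.25 [0.5341 0.1505 0.1011] [ 0.2 -0.6 -3.5] 0.0591
```

View pics/s4.png

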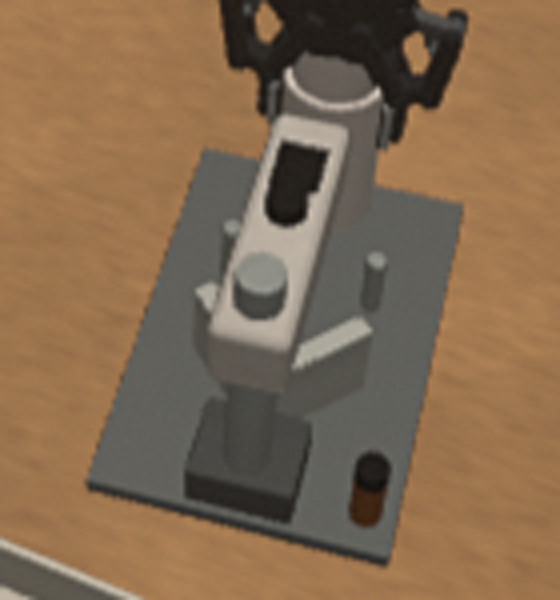

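View pics/t4.png

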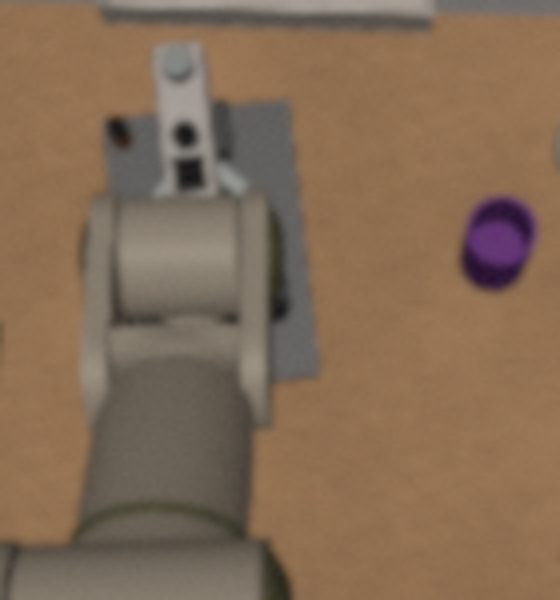

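>>> jog_arm(dr=[[0, 0, 0], [0, 0, 0], [0, 0, 0], [0, 0, 0], [0, 0, 0], [0, 0, 0], [0, 0, 0], [0, 0, 0], [0, 0, 0], [0, 0, 0]], slide=[[0, 0.002, 0.005], [0, 0, 0.005], [0, 0, 0.003], [0, 0, 0.002], [0, 0, 0.001], [0, 0, 0.001], [0, 0, 0.001], [0, 0, 0], [0, 0, 0], [0, 0, 0]], gripper=[0.2, 0.2, 0.2, 0.2, 0.2, 0.2, 0.2, 0.2, 0.2, 0.2])

```text
time_s: 8.35
position: [0.5361, 0.1508, 0.0834]
tool_rot: [[-0.144, 0.99, 0.0], [0.99, 0.144, 0.0], [-0.0, 0.0, -1.0]]
ft_force: [-0.7, 0.9, -3.4]
grip_width: 0.059
```

>>> jog_arm(dr=[[0, 0, 0], [0, 0, 0], [0, 0, 0], [0, 0, 0], [0, 0, 0], [0, 0, 0], [0, 0, 0], [0, 0, 0], [0, 0, 0], [0, 0, 0]], slide=[[0, 0, 0.001], [0, 0, 0.001], [0, 0, 0.0005], [0, 0, 0], [0, 0, 0], [0, 0, 0], [0, 0, 0], [0, 0, 0], [0, 0, 0], [0, 0, 0]], gripper=[0.2, 0.2, 0.2, 0.2, 0.2, 0.2, 0.2, 0.2, 0.2, 0.2])

```text
time_s: 9.35
position: [0.5362, 0.1508, 0.0812]
tool_rot: [[-0.144, 0.99, 0.001], [0.99, 0.144, -0.0], [-0.0, 0.001, -1.0]]
ft_force: [-1.5, -0.3, 5.7]
grip_width: 0.0594
```

>>> jog_arm(dr=[[0, 0, 0], [0, 0, 0], [0, 0, 0], [0, 0, 0], [0, 0, 0], [0, 0, 0], [0, 0, 0], [0, 0, 0], [0, 0, 0], [0, 0, 0]], slide=[[0, 0, 0], [0, 0, 0], [0, 0, 0], [0, 0, 0], [0, 0, 0], [0, 0, 0], [0, 0, -0.005], [0, 0, -0.015], [0, 0, -0.025], [0, 0, -0.025]], gripper=[0.45, 0.5, 0.6, 0.8, 1, 1, 1, 1, 1, 1])

```text
time_s: 10.35
position: [0.536, 0.1507, 0.1519]
tool_rot: [[-0.144, 0.99, -0.0], [0.99, 0.144, -0.0], [0.0, -0.0, -1.0]]
ft_force: [0.3, 0.9, 0.3]
grip_width: 0.0854
```

>>> jog_arm(dr=[[0, 0, 0], [0, 0, 0], [0, 0, 0], [0, 0, 0], [0, 0, 0], [0, 0, 0], [0, 0, 0], [0, 0, 0], [0, 0, 0], [0, 0, 0]], slide=[[0, 0, -0.025], [0, -0.01, -0.02], [0, -0.02, -0.02], [0, -0.03, -0.01], [0, -0.035, 0], [0, -0.035, 0], [0, -0.03, 0], [0, -0.02, 0], [0, -0.01, 0], [0, 0, 0]], gripper=[1, 1, 1, 1, 1, 1, 1, 1, 1, 1])

```text
time_s: 11.35
position: [0.3476, 0.1234, 0.2263]
tool_rot: [[-0.144, 0.99, 0.001], [0.99, 0.144, 0.0], [-0.0, 0.001, -1.0]]
ft_force: [0.3, -0.1, -0.5]
grip_width: 0.0858
```

```bash
python3 - <<'E'
from h import *
from rig import viewer
import cv2
go()
im=viewer.get_image("scene")["pixels"];cv2.imwrite("pics/s5r.png",im);cv2.imwrite("pics/s5.png",cv2.resize(im[190:330,225:355],None,fx=4.2,fy=4.2,interpolation=cv2.INTER_CUBIC))
im=viewer.get_image("top")["pixels"];cv2.imwrite("pics/t5r.png",im);cv2.imwrite("pics/t5.png",cv2.resize(im[105:215,160:270],None,fx=5,fy=5,interpolation=cv2.INTER_CUBIC))
E
```

```text
11.35 [0.3476 0.1234 0.2263] [ 0.3 -0.1 -0.5] 0.0858
```

View pics/s5.png

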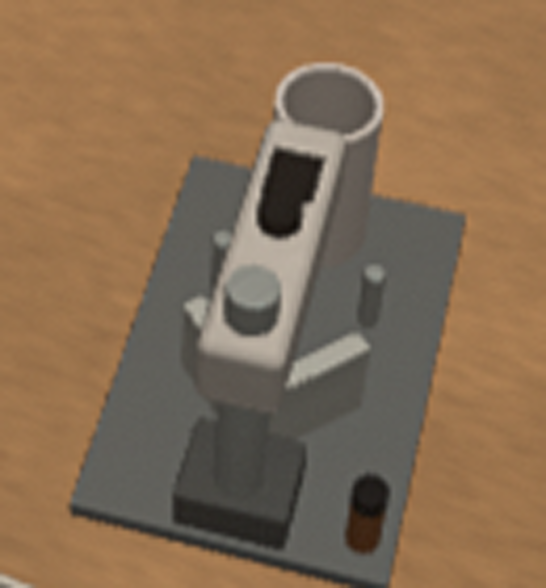

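View pics/t5.png

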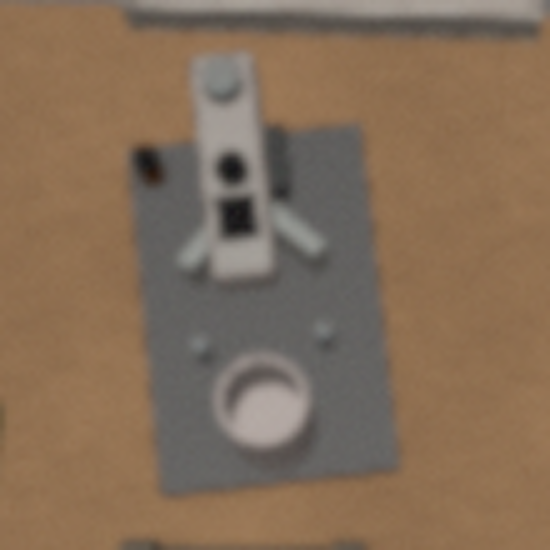

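```bash
cat > fit2.py <<'E'
from h import *
import cv2,sys
from scipy.optimize import least_squares
from scipy.ndimage import map_coordinates
IM={"scene":cv2.imread("pics/s5r.png").astype(float),"top":cv2.imread("pics/t5r.png").astype(float)}
def edge(ch,p,n,h=4):
    s=np.arange(-h,h+.01,.25);q=p[None]+s[:,None]*n[None]
    v=map_coordinates(ch,[q[:,1],q[:,0]],order=1);g=np.abs(np.gradient(v));g=np.convolve(g,np.ones(3)/3,"same")
    i=g[2:-2].argmax()+2;w=g[max(0,i-3):i+4];return (s[max(0,i-3):i+4]*w).sum()/w.sum(),g[i]
corn=[(-145,-85),(-145,85),(110,85),(110,-85)];nor=[(-1,0),(0,1),(1,0),(0,-1)]
def meas(p,n):
    c=C[n];cam=-c["R"].T@c["t"];im=IM[n];ch=cv2.GaussianBlur(im[...,2]-im[...,0],(0,0),.7);out=[]
    for k in range(4):
        a,b=np.array(corn[k]),np.array(corn[(k+1)%4]);nw=T([0,0,p[2]],[*nor[k],0])[0]*1000
        mid=T(p,[*(a+b)/2,0])[0];z=0 if nw@(cam-mid)>0 else 12
        for f in np.linspace(.06,.94,40):
            X=[*(a+f*(b-a)),z];u=proj(n,T(p,X))[0];u2=proj(n,T(p,[*(a+(f+.01)*(b-a)),z]))[0]
            d=u2-u;d/=np.hypot(*d);nn=np.array([-d[1],d[0]]);e,g=edge(ch,u,nn)
            if g>3: out.append((X,u+e*nn,nn))
    return out
def station(names):
    p=np.array([.641,.167,.146])
    for _ in range(4):
        m={n:meas(p,n) for n in names}
        def f(q): return np.concatenate([((proj(n,T(q,[x[0] for x in m[n]]))-np.array([x[1] for x in m[n]]))*np.array([x[2] for x in m[n]])).sum(1) for n in names])
        r=least_squares(f,p,loss="soft_l1",f_scale=.4,x_scale=[.1,.1,.1]);p=r.x
    return p,np.median(abs(r.fun)),len(r.fun)
def jar(names,arc,z=.122,p0=(.536,.151),ch_=None):
    p=np.array(p0)
    for _ in range(4):
        D=[]
        for n in names:
            ch=cv2.GaussianBlur(IM[n].mean(2),(0,0),.7)
            a=np.linspace(0,2*np.pi,120,endpoint=False);P=np.c_[p[0]+.03*np.cos(a),p[1]+.03*np.sin(a),a*0+z]
            u=proj(n,P);c0=u.mean(0)
            for ai,ui in zip(a,u):
                d=ui-c0;ang=np.degrees(np.arctan2(-d[1],d[0]))%360
                if not arc[n][0]<=ang<=arc[n][1]: continue
                nn=d/np.hypot(*d)
                s=np.arange(-3,3.01,.25);q=ui+s[:,None]*nn;v=map_coordinates(ch,[q[:,1],q[:,0]],order=1)
                g=-np.gradient(v);i=g.argmax()
                if g[i]>2: 
                    w=np.clip(g[max(0,i-3):i+4],0,None);D.append((n,ai,ui+nn*(s[max(0,i-3):i+4]*w).sum()/w.sum(),nn))
        f=lambda q:np.array([(proj(n,[[q[0]+.03*np.cos(a),q[1]+.03*np.sin(a),z]])[0]-m)@k for n,a,m,k in D])
        r=least_squares(f,p,loss="soft_l1",f_scale=.4,x_scale=[.1,.1]);p=r.x
    return p,np.median(abs(r.fun)),len(D)
def inst(p,w): 
    c,s=np.cos(p[2]),np.sin(p[2]);d=w-p[:2];return np.array([c*d[0]+s*d[1],-s*d[0]+c*d[1]])*1000
if __name__=="__main__":
    A={"scene":(15,175),"top":(30,240)}
    for ns in(["scene"],["top"],["scene","top"]):
        p,e,k=station(ns);j,e2,k2=jar(ns,A);print(ns,p.round(4),np.degrees(p[2]).round(2),e.round(2),k,"jar",j.round(4),e2.round(2),k2,"st mm",inst(p,j).round(1))
E
python3 fit2.py
```

```text
['scene'] [0.6396 0.1671 0.1425] 8.16 0.22 141 jar [0.5323 0.1512] 0.07 52 st mm [-108.5   -0.5]
['top'] [0.6423 0.1654 0.1439] 8.24 0.23 147 jar [0.5377 0.1528] 0.27 70 st mm [-105.3    2.5]
['scene', 'top'] [0.6405 0.1667 0.144 ] 8.25 0.43 287 jar [0.5354 0.1519] 0.69 122 st mm [-106.2    0.5]
```

>>> jog_arm(dr=[[-0.05, 0, 0], [-0.11, 0, 0], [-0.11, 0, 0], [-0.11, 0, 0], [-0.11, 0, 0], [-0.11, 0, 0], [-0.098, 0, 0], [0, 0, 0], [0, 0, 0], [0, 0, 0]], slide=[[0, 0, 0], [0, 0, 0], [0, 0, 0], [0, 0, 0], [0, 0, 0], [0, 0, 0], [0, 0, 0], [0, 0, 0], [0, 0, 0], [0, 0, 0]], gripper=[-0.5, -0.5, -0.5, -0.5, -0.5, -0.5, -0.5, -0.5, -0.5, -0.5])

```text
time_s: 12.45
position: [0.3493, 0.1234, 0.2264]
tool_rot: [[-0.144, 0.759, 0.636], [0.99, 0.11, 0.092], [-0.0, 0.642, -0.767]]
ft_force: [0.0, 0.6, 0.2]
grip_width: 0.0215
```

```bash
python3 - <<'E'
from h import *
go((.47,.141,.048),rot(8.2,40))
E
```

```text
rotvec tool [-0.0008 -0.0008  0.0011]
slide after [ 2.000e-04 -2.130e-02  2.151e-01]
12.45 [0.3493 0.1234 0.2264] [0.  0.6 0.2] 0.0215
```

>>> jog_arm(dr=[[0, 0, 0], [0, 0, 0], [0, 0, 0], [0, 0, 0], [0, 0, 0], [0, 0, 0], [0, 0, 0], [0, 0, 0], [0, 0, 0], [0, 0, 0]], slide=[[0, -0.021, 0.01], [0, 0, 0.025], [0, 0, 0.03], [0, 0, 0.03], [0, 0, 0.03], [0, 0, 0.03], [0, 0, 0.025], [0, 0, 0.02], [0, 0, 0.01], [0, 0, 0.005]], gripper=[-0.5, -0.5, -0.5, -0.5, -0.5, -0.5, -0.5, -0.5, -0.5, -0.5])

```text
time_s: 13.45
position: [0.4664, 0.131, 0.11]
tool_rot: [[-0.167, 0.789, 0.591], [0.985, 0.113, 0.127], [0.034, 0.603, -0.797]]
ft_force: [0.3, 0.6, -0.5]
grip_width: 0.0211
```

```bash
python3 - <<'E'
from h import *
from rig import viewer
import cv2
go((.47,.141,.048),rot(8.2,40))
im=viewer.get_image("scene")["pixels"];cv2.imwrite("pics/s6.png",cv2.resize(im[150:300,220:370],None,fx=4,fy=4,interpolation=cv2.INTER_CUBIC))
im=viewer.get_image("top")["pixels"];cv2.imwrite("pics/t6.png",cv2.resize(im[105:255,150:290],None,fx=4,fy=4,interpolation=cv2.INTER_CUBIC))
E
```

```text
rotvec tool [-0.0505 -0.0418 -0.0015]
slide after [ 0.0094 -0.0361  0.0507]
13.45 [0.4664 0.131  0.11  ] [ 0.3  0.6 -0.5] 0.0211
```

View pics/s6.png

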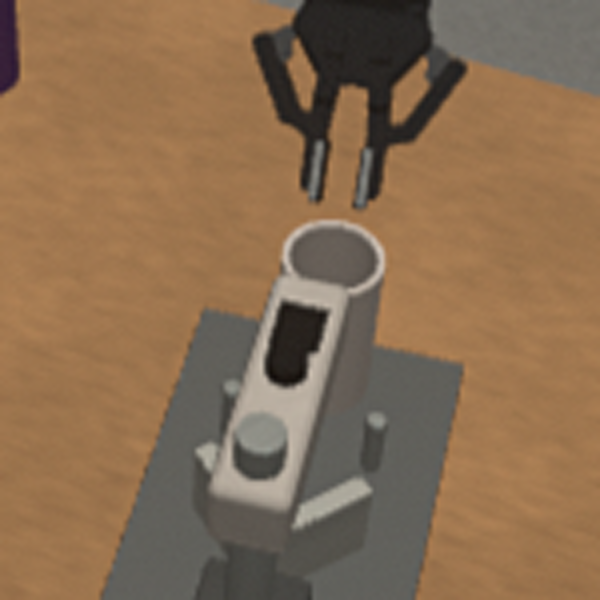

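View pics/t6.png

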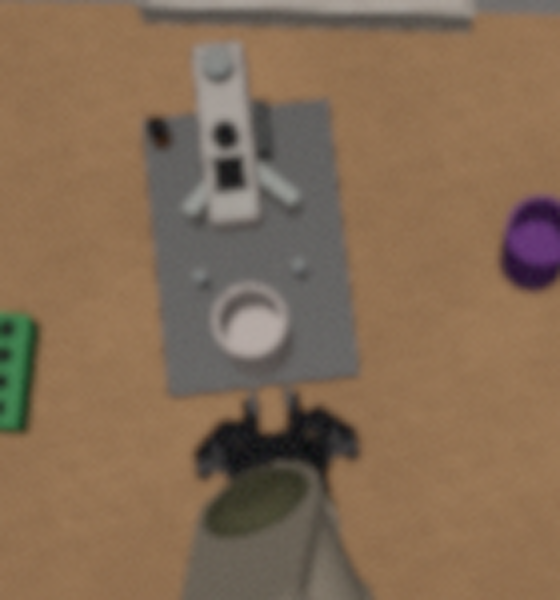

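The pose lagged and twisted: the tool is now at lean 37° with a small twist. Checking the joints.

```bash
python3 - <<'E'
from rig import observe
s=observe();print(s["q"].round(1),s["qvel"].round(2),s["position"],s["tool_rot"].round(3).tolist())
E
```

```text
[  -3.2   18.   121.8   66.3   10.1 -165.2] [-0.02 -1.27  1.28  0.1  -0.05 -0.2 ] [0.4656723  0.13083124 0.1102885 ] [[-0.167, 0.789, 0.591], [0.985, 0.113, 0.127], [0.033, 0.603, -0.797]]
```

```bash
python3 - <<'E'
from h import *
go((.44,.1365,.08),rot(8.2,20))
E
```

```text
rotvec tool [ 0.2986 -0.0411  0.0057]
slide after [ 0.0093 -0.0335  0.02  ]
13.55 [0.4657 0.1308 0.1103] [-0.1  0.3 -0.3] 0.0215
```

>>> jog_arm(dr=[[0.03, -0.004, 0.001], [0.04, -0.006, 0.001], [0.04, -0.006, 0.001], [0.04, -0.006, 0.001], [0.05, -0.006, 0], [0.05, -0.006, 0], [0.05, -0.006, 0], [0, 0, 0], [0, 0, 0], [0, 0, 0]], slide=[[0.001, -0.003, 0], [0.001, -0.004, 0], [0.001, -0.004, 0], [0.001, -0.004, 0], [0.001, -0.005, 0], [0.001, -0.005, 0], [0.001, -0.005, 0], [0.001, -0.003, 0.005], [0.001, 0, 0.01], [0, 0, 0.005]], gripper=[-0.5, -0.5, -0.5, -0.5, -0.5, -0.5, -0.5, -0.5, -0.5, -0.5])

```text
time_s: 14.55
position: [0.4433, 0.137, 0.0753]
tool_rot: [[-0.146, 0.926, 0.348], [0.989, 0.136, 0.055], [0.004, 0.352, -0.936]]
ft_force: [0.0, -1.0, -0.5]
grip_width: 0.0215
```

```bash
python3 - <<'E'
from h import *
from rig import observe
from scipy.optimize import least_squares
go((.44,.1365,.08),rot(8.2,20))
s=observe();print(s["q"].round(2))
E
```

```text
rotvec tool [ 0.0105 -0.0049  0.0022]
slide after [-0.     -0.0016 -0.0055]
14.55 [0.4433 0.137  0.0753] [ 0.  -1.  -0.5] 0.0215
[   0.94   21.04  115.45    7.18   23.26 -103.52]
```

```bash
cat > kin.py <<'E'
import numpy as np
from scipy.spatial.transform import Rotation as Ro
from scipy.optimize import least_squares
Q=[[63.2372724,21.8368705,74.3783616,0,83.8594028,-12.336],[-3.2,18,121.8,66.3,10.1,-165.2],[.94,21.04,115.45,7.18,23.26,-103.52]]
P=[[.13691822,.53242887,.24178801],[.4656723,.13083124,.1102885],[.4433,.137,.0753]]
Z=[[0,-.001,-1],[.591,.127,-.797],[.348,.055,-.936]]
def E(ax,a): return Ro.from_euler(ax,a,degrees=True).as_matrix()
def fk(q,k,s4=1):
    a1,d1,L2,a3,d4,d6,b=k
    R1=E('z',q[0]);R2=R1@E('y',q[1]);R3=R2@E('y',q[2]);R5=R3@E('z',s4*q[3])@E('y',q[4]);
    return R1@np.array([a1,b,d1])+R2@[0,0,L2]+R3@[a3,0,d4]+R5@[0,0,d6],R5@E('z',q[5]) 
if __name__=="__main__":
  for s in(1,-1):
    for q,z in zip(Q,Z): print(s,fk(q,[0]*7,s)[1][:,2].round(3),z)
    f=lambda k:np.concatenate([fk(q,k,s)[0]-p for q,p in zip(Q,P)])
    r=least_squares(f,[0,.2,.4,0,.4,.2,.12]);print(r.x.round(4),abs(r.fun).max())
E
python3 kin.py
```

```text
1 [-0.001 -0.001 -1.   ] [0, -0.001, -1]
1 [ 0.59   0.128 -0.797] [0.591, 0.127, -0.797]
1 [ 0.348  0.055 -0.936] [0.348, 0.055, -0.936]
[0.003  0.1375 0.5298 0.1034 0.3506 0.2468 0.1173] 0.0003517879039378058
-1 [-0.001 -0.001 -1.   ] [0, -0.001, -1]
-1 [ 0.572 -0.193 -0.797] [0.591, 0.127, -0.797]
-1 [ 0.349 -0.044 -0.936] [0.348, 0.055, -0.936]
[ 0.2991  0.3844 -0.038   0.0368  0.2578  0.0444  0.1377] 0.025644501020160443
```

```bash
cat >> kin.py <<'E'
K=None
def kfit():
    f=lambda k:np.concatenate([fk(q,k)[0]-p for q,p in zip(Q,P)]);return least_squares(f,[0,.2,.4,0,.4,.2,.12]).x
LO=np.array([-178.18,-50.72,12.68,-81.47,9.98,-165.26]);HI=np.array([178.18,133.34,142.11,261.47,163.14,165.26])
def ik(p,R,q0,k):
    # tool R = R5 Rz(q6+c): c fixed from pose3
    def f(q):
        pp,Rr=fk(q,k);return np.r_[(pp-p)*10,(Rr@OFF-R).ravel()]
    r=least_squares(f,np.clip(q0,LO+.1,HI-.1),bounds=(LO,HI),x_scale=30.);return r.x,np.linalg.norm(r.fun)
R0=np.array([[.249147546,.968465362,-.000585],[.9684647,-.249148,-.00116],[-.00127,-.000277,-1]])
OFF=fk(Q[0],[0]*7)[1].T@R0
E
cat > path.py <<'E'
from kin import *; from h import rot
k=kfit();print(OFF.round(3).tolist())
y=np.radians(8.2);st=np.array([.640,.1655]);d=np.array([np.cos(y),np.sin(y)])
for sx in(0,):
  for lean in(20,25,30,35,40,45):
    for s in(-.170,-.150,-.130,-.110,-.09,-.07,-.045):
      o=[]
      for q0 in([5,25,110,7,25,-100],[5,25,110,187,20,80],[8,45,85,7,40,-100]):
        q,e=ik(np.r_[st+s*d,.048],rot(8.2,lean),q0,k)
        if e<1e-3:o.append((q.round(0).astype(int).tolist()))
      print(lean,int(s*1000),o)
E
python3 path.py
```

```text
[[-1.0, 0.0, -0.0], [-0.0, -1.0, -0.0], [-0.0, -0.0, 1.0]]
20 -170 [[2, 26, 112, 6, 21, -102], [2, 26, 112, 6, 21, -102]]
20 -150 [[2, 28, 109, 5, 23, -101], [2, 28, 109, 5, 23, -101]]
20 -130 [[2, 29, 106, 5, 25, -100], [2, 29, 106, 5, 25, -100]]
20 -110 [[3, 30, 103, 4, 27, -99], [3, 30, 103, 4, 27, -99]]
20 -90 [[3, 31, 100, 4, 29, -98], [3, 31, 100, 4, 29, -98]]
20 -70 [[3, 33, 97, 3, 31, -98], [3, 33, 97, 3, 31, -98]]
20 -45 [[3, 34, 93, 3, 33, -97], [3, 34, 93, 3, 33, -97]]
25 -170 [[1, 26, 116, 13, 13, -108], [1, 26, 116, 13, 13, -108]]
25 -150 [[2, 28, 113, 11, 15, -106], [2, 28, 113, 11, 15, -106]]
25 -130 [[2, 29, 110, 9, 17, -104], [2, 29, 110, 9, 17, -104]]
25 -110 [[2, 30, 107, 8, 19, -103], [2, 30, 107, 8, 19, -103]]
25 -90 [[3, 31, 104, 7, 21, -101], [3, 31, 104, 7, 21, -101]]
25 -70 [[3, 32, 100, 6, 23, -100], [3, 32, 100, 6, 23, -100]]
25 -45 [[3, 34, 96, 5, 25, -99], [3, 34, 96, 5, 25, -99]]
30 -170 []
30 -150 []
30 -130 []
30 -110 [[2, 30, 110, 17, 11, -112], [2, 30, 110, 17, 11, -112]]
30 -90 [[2, 31, 107, 14, 12, -108], [2, 31, 107, 14, 12, -108]]
30 -70 [[3, 32, 104, 11, 14, -106], [3, 32, 104, 11, 14, -106]]
30 -45 [[3, 34, 100, 9, 17, -103], [3, 34, 100, 9, 17, -103]]
35 -170 []
35 -150 []
35 -130 []
35 -110 []
35 -90 []
35 -70 []
35 -45 []
40 -170 [[0, 29, 126, 161, 16, 102]]
40 -150 [[1, 30, 123, 159, 13, 105]]
40 -130 [[1, 31, 120, 156, 11, 108]]
40 -110 []
40 -90 []
40 -70 []
40 -45 []
45 -170 [[0, 32, 129, 167, 26, 96]]
45 -150 [[0, 32, 126, 166, 23, 97]]
45 -130 [[1, 33, 123, 165, 21, 99]]
45 -110 [[1, 33, 120, 164, 18, 100]]
45 -90 [[2, 34, 116, 162, 16, 102]]
45 -70 [[2, 34, 113, 160, 13, 105]]
45 -45 [[2, 36, 109, 157, 11, 109]]
```

The fitted kinematics match within 0.4 mm. They show that a 40° lean runs into the j5 limit (10°) without a wrist flip. A lean of 26–31° is reachable throughout, and by geometry it still clears the head front by about 7 mm, so I'll use that.

```bash
cat >> h.py <<'E'
ST=np.array([.640,.1655,np.radians(8.2)])
def stp(s,y,z): return T(ST,[s,y,z])[0]
def where():
    from rig import observe
    o=observe();c,s=np.cos(ST[2]),np.sin(ST[2]);d=o["position"][:2]-ST[:2];f=o["ft_force"];R=o["tool_rot"]
    print("t",o["time_s"],"TCP st mm",np.round([1e3*(c*d[0]+s*d[1]),1e3*(-s*d[0]+c*d[1]),1e3*o["position"][2]],1),"F st",np.round([c*f[0]+s*f[1],-s*f[0]+c*f[1],f[2]],1),"lean",np.degrees(np.arctan2(np.hypot(*R[:2,2]),-R[2,2])).round(1),"q",o["q"].round(1),"w",round(o["grip_width"],4))
E
python3 - <<'E'
from h import *
where();go(stp(-170,0,46),rot(8.2,26))
from kin import *
k=kfit()
q=[2,28,112,13,13,-107]
for s,l in((-170,26),(-150,27),(-130,28.5),(-100,30),(-80,31),(-60,32),(-45,32),(-45,33)):
    q,e=ik(stp(s,0,46),rot(8.2,l),q,k);print(s,l,q.round(1),round(e,4))
E
```

```text
t 14.55 TCP st mm [-198.7   -0.2   75.3] F st [-0.1 -1.  -0.5] lean 20.6 q [   0.9   21.   115.4    7.2   23.3 -103.5] w 0.0215
rotvec tool [-0.0943 -0.005   0.0019]
slide after [0.0002 0.0129 0.039 ]
14.55 [0.4433 0.137  0.0753] [ 0.  -1.  -0.5] 0.0215
-170 26 [   1.3   26.7  116.6   15.6   11.2 -111.5] 0.0
-150 27 [   1.6   27.8  114.3   15.2   11.4 -110.8] 0.0
-130 28.5 [   1.9   29.   112.2   16.3   10.9 -111.6] 0.0
-100 30 [   2.2   30.7  108.6   15.5   11.2 -110.4] 0.0
-80 31 [   2.4   31.9  106.2   15.1   11.5 -109.7] 0.0
-60 32 [   2.6   33.1  103.7   14.6   11.7 -109. ] 0.0
-45 32 [   2.8   33.9  101.3   12.6   13.2 -106.8] 0.0
-45 33 [   2.8   34.   102.    14.9   11.6 -109.2] 0.0
```

>>> jog_arm(dr=[[0, 0, 0], [0, 0, 0], [-0.01, -0.001, 0], [-0.015, -0.001, 0], [-0.02, -0.001, 0], [-0.02, -0.001, 0], [-0.02, -0.001, 0.001], [0, 0, 0.001], [0, 0, 0], [0, 0, 0]], slide=[[0, 0.002, 0.006], [0, 0.004, 0.011], [0, 0.004, 0.011], [0, 0.003, 0.007], [0, 0.001, 0.003], [0, 0, 0], [0, 0, 0], [0, 0, 0], [0, 0, 0], [0, 0, 0]], gripper=[-0.5, -0.5, -0.5, -0.5, -0.5, -0.5, -0.5, -0.5, -0.5, -0.5])

```text
time_s: 15.55
position: [0.4704, 0.1409, 0.0457]
tool_rot: [[-0.143, 0.893, 0.426], [0.99, 0.129, 0.061], [-0.0, 0.43, -0.903]]
ft_force: [-0.6, 0.5, -1.0]
grip_width: 0.0211
```

```bash
python3 - <<'E'
from h import *
from rig import viewer
import cv2
where();go(stp(-170,0,46),rot(8.2,25.5))
im=viewer.get_image("scene")["pixels"];cv2.imwrite("pics/s7.png",cv2.resize(im[150:300,220:370],None,fx=4,fy=4,interpolation=cv2.INTER_CUBIC))
im=viewer.get_image("top")["pixels"];cv2.imwrite("pics/t7.png",cv2.resize(im[105:255,150:290],None,fx=4,fy=4,interpolation=cv2.INTER_CUBIC))
E
```

```text
t 15.55 TCP st mm [-171.4   -0.2   45.7] F st [-0.5  0.6 -1. ] lean 25.5 q [   1.3   26.5  116.6   14.4   11.9 -110.4] w 0.0211
rotvec tool [-0.      0.0003  0.0001]
slide after [0.0002 0.0014 0.0004]
15.55 [0.4704 0.1409 0.0457] [-0.6  0.5 -1. ] 0.0211
```

View pics/s7.png

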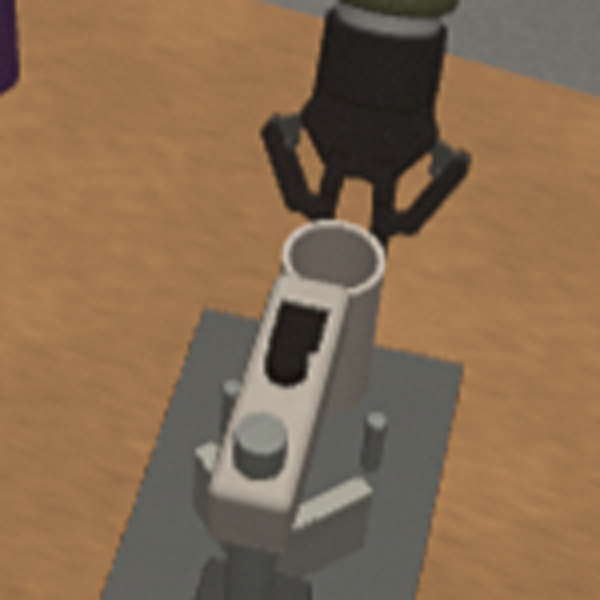

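View pics/t7.png

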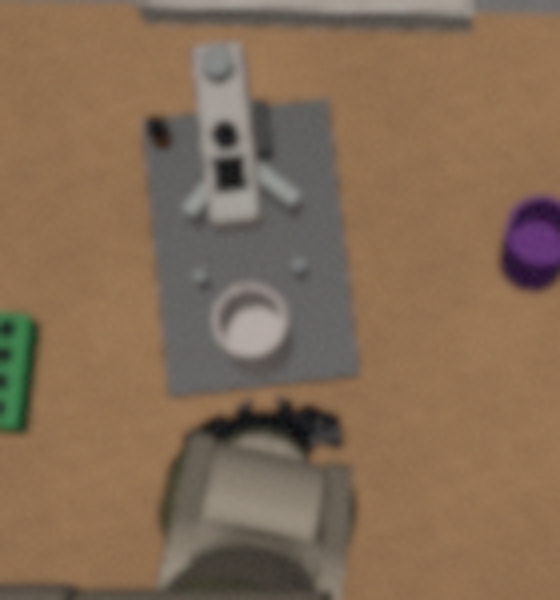

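>>> jog_arm(dr=[[0, 0, 0], [-0.003, 0, 0], [-0.003, 0, 0], [-0.003, 0, 0], [-0.003, 0, 0], [-0.003, 0, 0], [-0.003, 0, 0], [-0.003, 0, 0], [-0.003, 0, 0], [-0.003, 0, 0]], slide=[[0, 0.0018, 0.0009], [0, 0.0027, 0.0013], [0, 0.0027, 0.0013], [0, 0.0027, 0.0013], [0, 0.0027, 0.0013], [0, 0.0027, 0.0013], [0, 0.0027, 0.0013], [0, 0.0027, 0.0013], [0, 0.0027, 0.0013], [0, 0.0018, 0.0009]], gripper=[-0.5, -0.5, -0.5, -0.5, -0.5, -0.5, -0.5, -0.5, -0.5, -0.5])

```text
time_s: 16.65
position: [0.4975, 0.1449, 0.0457]
tool_rot: [[-0.143, 0.882, 0.449], [0.99, 0.127, 0.065], [-0.0, 0.454, -0.891]]
ft_force: [-2.7, -0.3, 0.3]
grip_width: 0.0213
```

```bash
python3 - <<'E'
from h import *
from rig import viewer
import cv2
where()
im=viewer.get_image("top")["pixels"];cv2.imwrite("pics/t8r.png",im);a=cv2.resize(im[105:245,150:270],None,fx=4,fy=4,interpolation=cv2.INTER_CUBIC)
im=viewer.get_image("scene")["pixels"];cv2.imwrite("pics/s8r.png",im);b=cv2.resize(im[180:320,225:345],None,fx=4,fy=4,interpolation=cv2.INTER_CUBIC)
cv2.imwrite("pics/b8.png",cv2.resize(np.hstack([a,b]),None,fx=.83,fy=.83))
import fit2
fit2.IM={"scene":cv2.imread("pics/s8r.png").astype(float),"top":cv2.imread("pics/t8r.png").astype(float)}
for n in("scene","top"):
    p,_,_=fit2.station([n]);j=fit2.jar([n],{"scene":(20,160),"top":(30,170)},p0=(.54,.151));print(n,fit2.inst(p,j[0]).round(1),j[1:])
E
```

```text
t 16.65 TCP st mm [-144.    -0.    45.7] F st [-2.7  0.1  0.3] lean 27.0 q [   1.7   28.1  113.4   14.3   12.  -109.8] w 0.0213
scene [-104.7   -0.2] (np.float64(0.12134273149008974), 43)
top [-100.1    0.8] (np.float64(0.22348619761287414), 47)
```

View pics/b8.png

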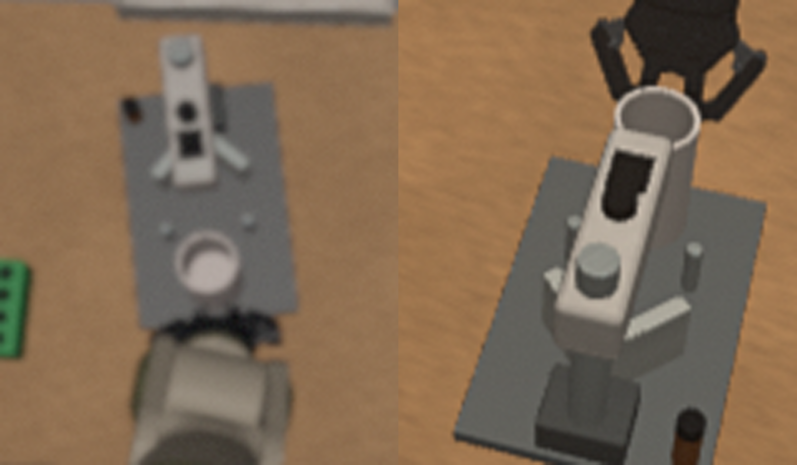

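The cradled tips touch the jar with 2.7 N drag, and the jar moved about 4 mm. It is centred within about 1 mm. Pushing on.

>>> jog_arm(dr=[[-0.003, 0, 0], [-0.004, 0, 0], [-0.004, 0, 0], [-0.004, 0, 0], [-0.004, 0, 0], [-0.004, 0, 0], [-0.004, 0, 0], [-0.004, 0, 0], [-0.004, 0, 0], [-0.003, 0, 0]], slide=[[0, 0.0018, 0.0009], [0, 0.0031, 0.0016], [0, 0.0044, 0.0023], [0, 0.0044, 0.0023], [0, 0.0044, 0.0023], [0, 0.0044, 0.0024], [0, 0.0044, 0.0024], [0, 0.0044, 0.0024], [0, 0.0031, 0.0017], [0, 0.0018, 0.001]], gripper=[-0.5, -0.5, -0.5, -0.5, -0.5, -0.5, -0.5, -0.5, -0.5, -0.5])

```text
time_s: 17.75
position: [0.5386, 0.1507, 0.0459]
tool_rot: [[-0.143, 0.864, 0.484], [0.99, 0.125, 0.069], [-0.0, 0.489, -0.873]]
ft_force: [-1.4, 0.4, -1.0]
grip_width: 0.0215
```

```bash
cat > look.py <<'E'
import sys
from h import *
from rig import viewer
import cv2
tag=sys.argv[1];where()
im=viewer.get_image("top")["pixels"];cv2.imwrite(f"pics/t{tag}r.png",im);a=cv2.resize(im[105:225,160:260],None,fx=4,fy=4,interpolation=cv2.INTER_CUBIC)
im=viewer.get_image("scene")["pixels"];cv2.imwrite(f"pics/s{tag}r.png",im);b=cv2.resize(im[200:320,235:335],None,fx=4,fy=4,interpolation=cv2.INTER_CUBIC)
cv2.imwrite(f"pics/b{tag}.png",np.hstack([a,b]))
E
python3 look.py 9
```

```text
t 17.75 TCP st mm [-1.024e+02 -1.000e-01  4.590e+01] F st [-1.3  0.6 -1. ] lean 29.2 q [   2.2   30.4  108.6   13.9   12.2 -108.9] w 0.0215
```

View pics/b9.png

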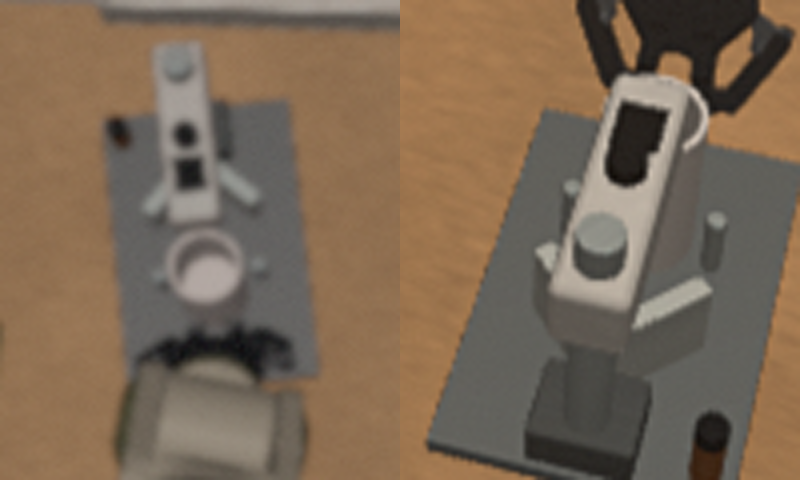

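Jar is between the posts, upright, with posts at (160,277) and (260,266) either side. Continuing.

>>> jog_arm(dr=[[-0.003, 0, 0], [-0.003, 0, 0], [-0.003, 0, 0], [-0.003, 0, 0], [-0.003, 0, 0], [-0.003, 0, 0], [-0.003, 0, 0], [-0.003, 0, 0], [-0.003, 0, 0], [-0.003, 0, 0]], slide=[[0, 0.0017, 0.001], [0, 0.003, 0.0017], [0, 0.0043, 0.0024], [0, 0.0043, 0.0024], [0, 0.0043, 0.0025], [0, 0.0043, 0.0025], [0, 0.0035, 0.002], [0, 0.0026, 0.0015], [0, 0.0017, 0.001], [0, 0.0017, 0.001]], gripper=[-0.5, -0.5, -0.5, -0.5, -0.5, -0.5, -0.5, -0.5, -0.5, -0.5])

```text
time_s: 18.85
position: [0.5742, 0.1559, 0.0459]
tool_rot: [[-0.143, 0.849, 0.509], [0.99, 0.122, 0.073], [-0.0, 0.514, -0.858]]
ft_force: [-1.3, -0.5, -1.4]
grip_width: 0.0211
```

```bash
python3 look.py 10
```

```text
t 18.85 TCP st mm [-66.5  -0.1  45.9] F st [-1.4 -0.3 -1.4] lean 30.9 q [   2.6   32.5  104.1   13.    12.9 -107.5] w 0.0211
```

View pics/b10.png

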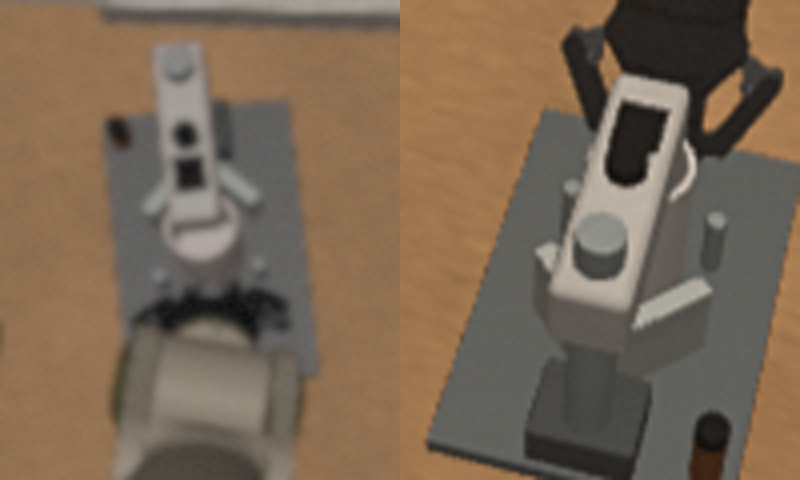

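>>> jog_arm(dr=[[-0.002, 0, 0], [-0.002, 0, 0], [-0.002, 0, 0], [-0.002, 0, 0], [-0.002, 0, 0], [-0.002, 0, 0], [-0.002, 0, 0], [-0.002, 0, 0], [-0.002, 0, 0], [0, 0, 0]], slide=[[0, 0.0013, 0.0008], [0, 0.0017, 0.001], [0, 0.0017, 0.001], [0, 0.0017, 0.001], [0, 0.0017, 0.001], [0, 0.0017, 0.001], [0, 0.0017, 0.001], [0, 0.0017, 0.001], [0, 0.0013, 0.0008], [0, 0.0009, 0.0005]], gripper=[-0.5, -0.5, -0.5, -0.5, -0.5, -0.5, -0.5, -0.5, -0.5, -0.5])

```text
time_s: 19.95
position: [0.5919, 0.1584, 0.0462]
tool_rot: [[-0.143, 0.84, 0.524], [0.99, 0.121, 0.075], [-0.0, 0.53, -0.848]]
ft_force: [-1.5, 0.1, -0.6]
grip_width: 0.0218
```

```bash
python3 look.py 11
```

```text
t 19.95 TCP st mm [-48.6  -0.1  46.2] F st [-1.5  0.3 -0.6] lean 32.0 q [   2.8   33.5  102.    12.9   12.9 -107.2] w 0.0218
```

View pics/b11.png

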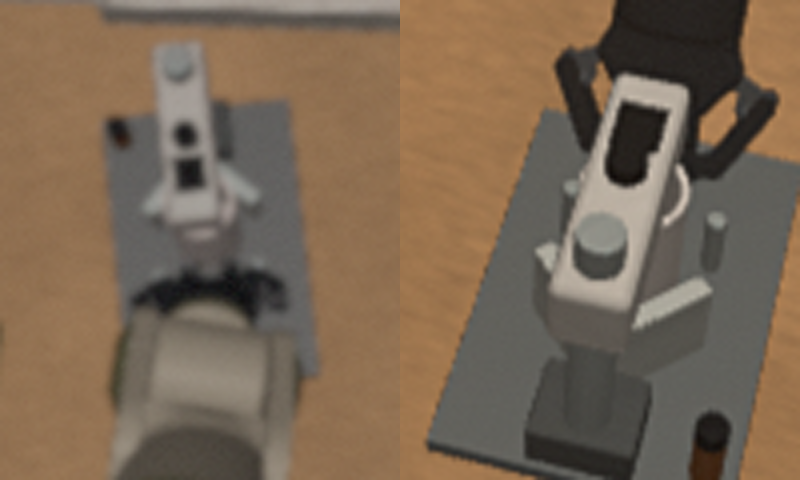

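>>> jog_arm(dr=[[0, 0, 0], [0, 0, 0], [0, 0, 0], [0, 0, 0], [0, 0, 0], [0, 0, 0], [0, 0, 0], [0, 0, 0], [0, 0, 0], [0, 0, 0]], slide=[[0, 0.0004, 0.0003], [0, 0.0004, 0.0003], [0, 0.0004, 0.0003], [0, 0.0004, 0.0003], [0, 0.0004, 0.0003], [0, 0.0004, 0.0003], [0, 0.0004, 0.0003], [0, 0.0004, 0.0003], [0, 0.0004, 0.0003], [0, 0, 0]], gripper=[-0.5, -0.5, -0.5, -0.5, -0.5, -0.5, -0.5, -0.5, -0.5, -0.5])

```text
time_s: 21.05
position: [0.5963, 0.1591, 0.0459]
tool_rot: [[-0.143, 0.84, 0.524], [0.99, 0.121, 0.075], [-0.0, 0.53, -0.848]]
ft_force: [-1.5, 0.0, -1.7]
grip_width: 0.0214
```

>>> jog_arm(dr=[[0, 0, 0], [0, 0, 0], [0, 0, 0], [0, 0, 0], [0, 0, 0], [0, 0, 0], [0, 0, 0], [0, 0, 0], [0, 0, 0], [0, 0, 0]], slide=[[0, 0.0003, 0.0002], [0, 0.0003, 0.0002], [0, 0.0003, 0.0002], [0, 0.0003, 0.0002], [0, 0.0003, 0.0002], [0, 0.0003, 0.0002], [0, 0, 0], [0, 0, 0], [0, 0, 0], [0, 0, 0]], gripper=[-0.5, -0.5, -0.5, -0.5, -0.5, -0.5, -0.5, -0.5, -0.5, -0.5])

```text
time_s: 22.05
position: [0.5984, 0.1594, 0.0458]
tool_rot: [[-0.143, 0.84, 0.524], [0.99, 0.121, 0.075], [-0.0, 0.53, -0.848]]
ft_force: [-1.4, 1.0, 0.1]
grip_width: 0.0215
```

>>> jog_arm(dr=[[0, 0, 0], [0, 0, 0], [0, 0, 0], [0, 0, 0], [0, 0, 0], [0, 0, 0], [0, 0, 0], [0, 0, 0], [0, 0, 0], [0, 0, 0]], slide=[[0, 0.0003, 0.0002], [0, 0.0003, 0.0002], [0, 0.0003, 0.0002], [0, 0.0003, 0.0002], [0, 0.0003, 0.0002], [0, 0.0003, 0.0002], [0, 0, 0], [0, 0, 0], [0, 0, 0], [0, 0, 0]], gripper=[-0.5, -0.5, -0.5, -0.5, -0.5, -0.5, -0.5, -0.5, -0.5, -0.5])

```text
time_s: 23.05
position: [0.6004, 0.1597, 0.0456]
tool_rot: [[-0.143, 0.84, 0.524], [0.99, 0.121, 0.075], [-0.0, 0.529, -0.849]]
ft_force: [-3.4, 0.0, -1.0]
grip_width: 0.0214
```

>>> jog_arm(dr=[[0, 0, 0], [0, 0, 0], [0, 0, 0], [0, 0, 0], [0, 0, 0], [0, 0, 0], [0, 0, 0], [0, 0, 0], [0, 0, 0], [0, 0, 0]], slide=[[0, 0.0003, 0.0002], [0, 0.0003, 0.0002], [0, 0.0003, 0.0002], [0, 0, 0], [0, 0, 0], [0, 0, 0], [0, 0, 0], [0, 0, 0], [0, 0, 0], [0, 0, 0]], gripper=[-0.5, -0.5, -0.5, -0.5, -0.5, -0.5, -0.5, -0.5, -0.5, -0.5])

```text
time_s: 24.05
position: [0.6008, 0.16, 0.0454]
tool_rot: [[-0.143, 0.841, 0.522], [0.99, 0.121, 0.076], [0.0, 0.528, -0.849]]
ft_force: [-8.0, -0.3, 2.2]
grip_width: 0.0211
```

```bash
python3 -c "
from h import *
where()"
```

```text
t 24.05 TCP st mm [-39.6   0.1  45.4] F st [-7.9  0.8  2.2] lean 31.9 q [   2.9   34.1  100.5   11.9   13.9 -106.1] w 0.0211
```

>>> jog_arm(dr=[[0, 0, 0], [0, 0, 0], [0, 0, 0], [0, 0, 0], [0, 0, 0], [0, 0, 0], [0, 0, 0], [0, 0, 0], [0, 0, 0], [0, 0, 0]], slide=[[0, 0.0003, 0.0002], [0, 0.0001, 0.0001], [0, 0, 0], [0, 0, 0], [0, 0, 0], [0, 0, 0], [0, 0, 0], [0, 0, 0], [0, 0, 0], [0, 0, 0]], gripper=[-0.5, -0.5, -0.5, -0.5, -0.5, -0.5, -0.5, -0.5, -0.5, -0.5])

```text
time_s: 25.05
position: [0.6009, 0.16, 0.0453]
tool_rot: [[-0.143, 0.841, 0.522], [0.99, 0.121, 0.076], [0.0, 0.527, -0.85]]
ft_force: [-9.2, -0.7, 4.2]
grip_width: 0.0213
```

```bash
python3 look.py 12
```

```text
t 25.05 TCP st mm [-39.5   0.2  45.3] F st [-9.2  0.6  4.2] lean 31.8 q [   2.9   34.2  100.5   11.8   13.9 -106. ] w 0.0213
```

View pics/b12.png

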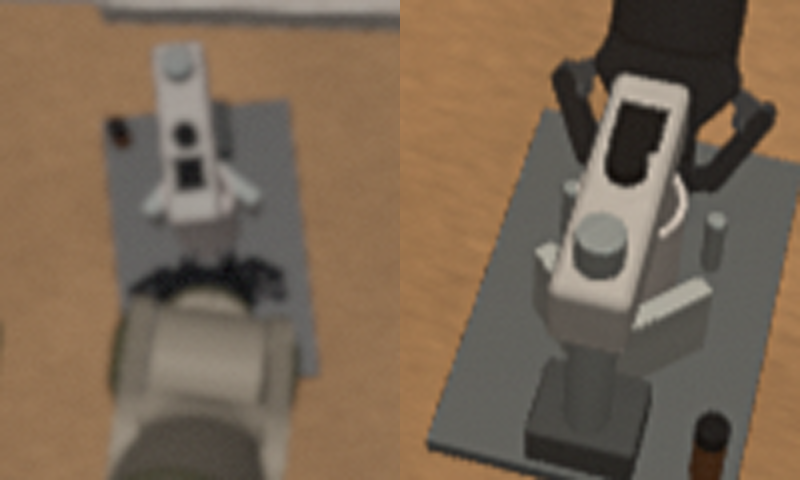

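```bash
python3 - <<'E'
from rig import observe
import cv2,fit2
from h import *
o=observe();print(o["ft_force"].round(2),o["wrist_torque"].round(3))
fit2.IM={"scene":cv2.imread("pics/s12r.png").astype(float),"top":cv2.imread("pics/t12r.png").astype(float)}
p,_,_=fit2.station(["scene"])
for arc in((0,60),(0,359),):
  for p0 in((.64,.166),(.637,.166),(.643,.167)):
    try:
        j=fit2.jar(["scene"],{"scene":arc},p0=p0);print(arc,fit2.inst(p,j[0]).round(1),j[1:])
    except Exception as e: print(e)
a=np.linspace(-np.pi,np.pi,13)
im=cv2.imread("pics/s12r.png");f=6;x0,y0=250,195;big=cv2.resize(im[y0:y0+80,x0:x0+90],None,fx=f,fy=f,interpolation=cv2.INTER_CUBIC)
for dx,col in((0,(0,0,255)),(-5,(0,255,0))):
  aa=np.linspace(0,2*np.pi,200);c=T(p,[dx,0,0])[0];u=proj("scene",np.c_[c[0]+.03*np.cos(aa),c[1]+.03*np.sin(aa),aa*0+.122]);u=((u-[x0,y0]+.5)*f-.5)
  cv2.polylines(big,[u.round().astype(int).reshape(-1,1,2)],True,col,1)
cv2.imwrite("pics/ov12.png",big)
E
```

```text
[-11.14  -1.36   3.65] [-0.147  1.317  0.076]
(0, 60) [-4.7 -3.3] (np.float64(0.2407987973622332), 22)
(0, 60) [-4.5 -3.2] (np.float64(0.2314564536756848), 22)
(0, 60) [-4.3 -3.2] (np.float64(0.2810478145454135), 22)
(0, 359) [ 0.4 -0.8] (np.float64(0.5519802253350862), 89)
(0, 359) [ 0.6 -0.8] (np.float64(0.5502221987903128), 89)
(0, 359) [ 0.3 -0.7] (np.float64(0.5996544683544264), 88)
```

View pics/ov12.png

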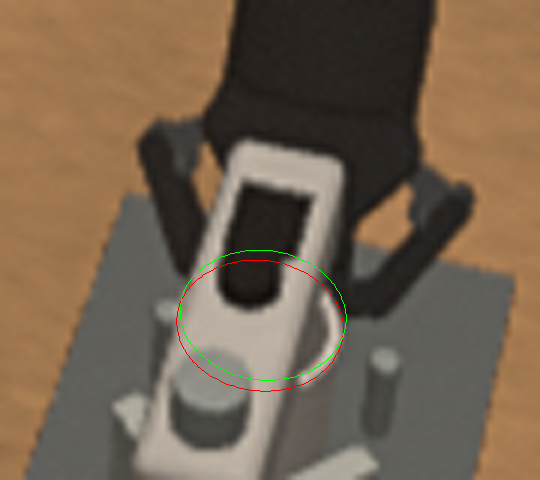

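>>> jog_arm(dr=[[0, 0, 0], [0, 0, 0], [0, 0, 0], [0, 0, 0], [0, 0, 0], [0, 0, 0], [0, 0, 0], [0, 0, 0], [0, 0, 0], [0, 0, 0]], slide=[[0.0003, 0, 0], [0.0003, 0, 0], [0.0003, 0, 0], [0.0003, 0, 0], [0, 0, 0], [0, 0, 0], [0, 0, 0], [0, 0, 0], [0, 0, 0], [0, 0, 0]], gripper=[-0.5, -0.5, -0.5, -0.5, -0.5, -0.5, -0.5, -0.5, -0.5, -0.5])

```text
time_s: 26.15
position: [0.601, 0.1611, 0.0454]
tool_rot: [[-0.143, 0.841, 0.522], [0.99, 0.121, 0.075], [0.0, 0.528, -0.849]]
ft_force: [-8.8, -1.6, 1.8]
grip_width: 0.0213
```

```bash
python3 -c "
from h import *
where()"
```

```text
t 26.15 TCP st mm [-39.2   1.2  45.4] F st [-9.  -0.3  1.8] lean 31.9 q [   3.    34.2  100.4   11.5   13.9 -105.6] w 0.0213
```

>>> jog_arm(dr=[[0, 0, 0], [0, 0, 0], [0, 0, 0], [0, 0, 0], [0, 0, 0], [0, 0, 0], [0, 0, 0], [0, 0, 0], [0, 0, 0], [0, 0, 0]], slide=[[-0.0003, 0, 0], [-0.0003, 0, 0], [-0.0003, 0, 0], [-0.0003, 0, 0], [-0.0003, 0, 0], [-0.0003, 0, 0], [-0.0003, 0, 0], [-0.0003, 0, 0], [0, 0, 0], [0, 0, 0]], gripper=[-0.5, -0.5, -0.5, -0.5, -0.5, -0.5, -0.5, -0.5, -0.5, -0.5])

```text
time_s: 27.15
position: [0.6011, 0.1595, 0.0453]
tool_rot: [[-0.144, 0.841, 0.522], [0.99, 0.122, 0.076], [0.0, 0.527, -0.85]]
ft_force: [-8.2, 4.3, 2.3]
grip_width: 0.0213
```

```bash
python3 -c "
from h import *
where()"
```

```text
t 27.15 TCP st mm [-39.4  -0.4  45.3] F st [-7.5  5.4  2.3] lean 31.8 q [   2.8   34.2  100.5   12.2   13.9 -106.5] w 0.0213
```

>>> jog_arm(dr=[[0, 0, 0], [0, 0, 0], [0, 0, 0], [0, 0, 0], [0, 0, 0], [0, 0, 0], [0, 0, 0], [0, 0, 0], [0, 0, 0], [0, 0, 0]], slide=[[0.0004, 0, 0], [0.0004, 0, 0], [0.0004, 0, 0], [0.0004, 0, 0], [0.0004, 0, 0], [0.0004, 0, 0], [0.0004, 0.0001, 0.0001], [0, 0, 0], [0, 0, 0], [0, 0, 0]], gripper=[-0.5, -0.5, -0.5, -0.5, -0.5, -0.5, -0.5, -0.5, -0.5, -0.5])

```text
time_s: 28.15
position: [0.6012, 0.161, 0.0453]
tool_rot: [[-0.142, 0.841, 0.522], [0.99, 0.121, 0.075], [-0.0, 0.528, -0.849]]
ft_force: [-8.5, -6.0, 1.6]
grip_width: 0.0213
```

```bash
python3 -c "
from h import *
where()"
```

```text
t 28.15 TCP st mm [-39.1   1.1  45.3] F st [-9.3 -4.7  1.6] lean 31.9 q [   3.    34.2  100.4   11.4   13.9 -105.4] w 0.0213
```

>>> jog_arm(dr=[[0, 0, 0], [0, 0, 0], [0, 0, 0], [0, 0, 0], [0, 0, 0], [0, 0, 0], [0, 0, 0], [0, 0, 0], [0, 0, 0], [0, 0, 0]], slide=[[0.0003, 0, 0], [0.0003, 0, 0], [0.0003, 0, 0], [0.0003, 0, 0], [0, 0, 0], [0, 0, 0], [0, 0, 0], [0, 0, 0], [0, 0, 0], [0, 0, 0]], gripper=[-0.5, -0.5, -0.5, -0.5, -0.5, -0.5, -0.5, -0.5, -0.5, -0.5])

```text
time_s: 29.15
position: [0.601, 0.1617, 0.0452]
tool_rot: [[-0.141, 0.841, 0.522], [0.99, 0.12, 0.074], [-0.0, 0.528, -0.849]]
ft_force: [-9.3, -9.5, 2.5]
grip_width: 0.0216
```

```bash
python3 -c "
from h import *
where()"
```

```text
t 29.15 TCP st mm [-39.2   1.8  45.2] F st [-10.5  -8.1   2.5] lean 31.8 q [   3.1   34.2  100.4   11.    13.9 -105. ] w 0.0216
```

>>> jog_arm(dr=[[0, 0, 0], [0, 0, 0], [0, 0, 0], [0, 0, 0], [0, 0, 0], [0, 0, 0], [0, 0, 0], [0, 0, 0], [0, 0, 0], [0, 0, 0]], slide=[[-0.0004, 0, 0], [-0.0004, 0, 0], [-0.0004, 0, 0], [-0.0004, 0, 0], [-0.0004, 0, 0], [-0.0004, 0, 0], [0, 0, 0], [0, 0, 0], [0, 0, 0], [0, 0, 0]], gripper=[-0.5, -0.5, -0.5, -0.5, -0.5, -0.5, -0.5, -0.5, -0.5, -0.5])

```text
time_s: 30.15
position: [0.6012, 0.1606, 0.0453]
tool_rot: [[-0.143, 0.841, 0.522], [0.99, 0.121, 0.076], [0.0, 0.528, -0.849]]
ft_force: [-8.5, 0.5, 1.4]
grip_width: 0.0214
```

```bash
python3 -c "
from h import *
where()"
```

```text
t 30.15 TCP st mm [-39.1   0.6  45.3] F st [-8.4  1.8  1.4] lean 31.8 q [   2.9   34.2  100.4   11.7   13.9 -105.9] w 0.0214
```

>>> jog_arm(dr=[[0, 0, 0], [0, 0, 0], [0, 0, 0], [0, 0, 0], [0, 0, 0], [0, 0, 0], [0, 0, 0], [0, 0, 0], [0, 0, 0], [0, 0, 0]], slide=[[0.0002, 0, 0], [0, 0.0003, 0.0002], [0, 0.0003, 0.0002], [0, 0.0002, 0.0001], [0, 0, 0], [0, 0, 0], [0, 0, 0], [0, 0, 0], [0, 0, 0], [0, 0, 0]], gripper=[-0.5, -0.5, -0.5, -0.5, -0.5, -0.5, -0.5, -0.5, -0.5, -0.5])

```text
time_s: 31.15
position: [0.6015, 0.1607, 0.0451]
tool_rot: [[-0.143, 0.841, 0.521], [0.99, 0.121, 0.076], [0.0, 0.527, -0.85]]
ft_force: [-12.9, -1.4, 4.3]
grip_width: 0.0213
```

```bash
python3 -c "
from h import *
where()"
```

```text
t 31.15 TCP st mm [-38.8   0.8  45.1] F st [-13.    0.5   4.3] lean 31.8 q [   3.    34.2  100.3   11.5   14.  -105.7] w 0.0213
```

>>> jog_arm(dr=[[0, 0, 0], [0, 0, 0], [0, 0, 0], [0, 0, 0], [0, 0, 0], [0, 0, 0], [0, 0, 0], [0, 0, 0], [0, 0, 0], [0, 0, 0]], slide=[[0, 0.0002, 0.0001], [0, 0.0001, 0.0001], [0, 0, 0], [0, 0, 0], [0, 0, 0], [0, 0, 0], [0, 0, 0], [0, 0, 0], [0, 0, 0], [0, 0, 0]], gripper=[-0.5, -0.5, -0.5, -0.5, -0.5, -0.5, -0.5, -0.5, -0.5, -0.5])

```text
time_s: 32.15
position: [0.6015, 0.1607, 0.0451]
tool_rot: [[-0.143, 0.842, 0.521], [0.99, 0.121, 0.076], [0.0, 0.526, -0.85]]
ft_force: [-14.0, -2.5, 6.1]
grip_width: 0.022
```

```bash
python3 -c "
from h import *
where()"
```

```text
t 32.15 TCP st mm [-38.7   0.8  45.1] F st [-14.3  -0.5   6.1] lean 31.7 q [   3.    34.2  100.3   11.5   14.1 -105.6] w 0.022
```

Pressed at 14.3 N with lateral force about 0, and the jar resisted nudges to both sides. Backing straight off slowly.

>>> jog_arm(dr=[[0, 0, 0], [0, 0, 0], [0, 0, 0], [0, 0, 0], [0, 0, 0], [0, 0, 0], [0.004, 0, 0], [0.004, 0, 0], [0.004, 0, 0], [0.004, 0, 0]], slide=[[0, -0.0004, -0.0003], [0, -0.0004, -0.0003], [0, -0.0004, -0.0003], [0, -0.0004, -0.0003], [0, -0.0008, -0.0005], [0, -0.0013, -0.0008], [0, -0.0026, -0.0016], [0, -0.0026, -0.0016], [0, -0.0026, -0.0016], [0, -0.0026, -0.0016]], gripper=[-0.5, -0.5, -0.5, -0.5, -0.5, -0.5, -0.5, -0.5, -0.5, -0.5])

```text
time_s: 33.15
position: [0.5868, 0.1583, 0.046]
tool_rot: [[-0.143, 0.848, 0.511], [0.99, 0.122, 0.073], [-0.0, 0.516, -0.857]]
ft_force: [-0.2, 0.3, -0.5]
grip_width: 0.0215
```

```bash
python3 look.py 13
```

```text
t 33.15 TCP st mm [-53.6   0.4  46. ] F st [-0.1  0.3 -0.5] lean 31.1 q [   2.8   33.2  102.2   11.6   13.9 -105.9] w 0.0215
```

View pics/b13.png

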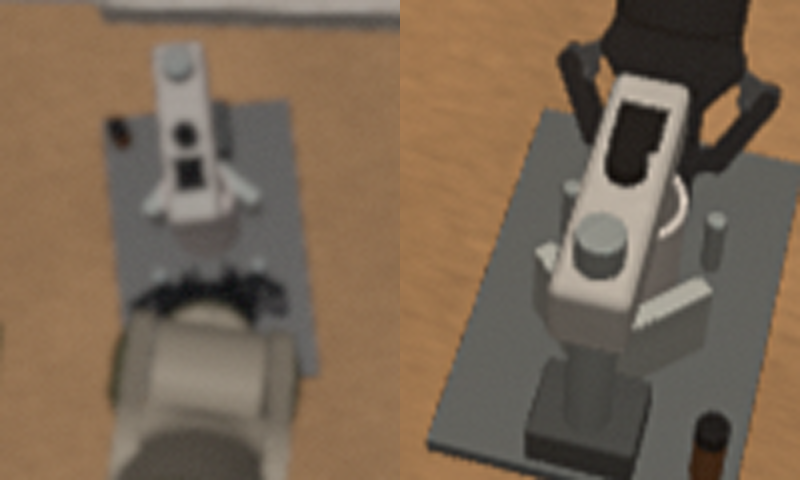

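>>> jog_arm(dr=[[0.006, 0, 0], [0.008, 0, 0], [0.01, 0, 0], [0.01, 0, 0], [0.01, 0, 0], [0.01, 0, 0], [0.01, 0, 0], [0.01, 0, 0], [0.008, 0, 0], [0.006, 0, 0]], slide=[[0, -0.004, -0.0023], [0, -0.008, -0.0046], [0, -0.01, -0.0056], [0, -0.012, -0.0066], [0, -0.012, -0.0065], [0, -0.012, -0.0064], [0, -0.012, -0.0063], [0, -0.012, -0.006], [0, -0.01, -0.005], [0, -0.008, -0.004]], gripper=[-0.5, -0.5, -0.5, -0.5, -0.5, -0.5, -0.5, -0.5, -0.5, -0.5])

```text
time_s: 34.25
position: [0.4738, 0.142, 0.0446]
tool_rot: [[-0.143, 0.89, 0.433], [0.99, 0.128, 0.062], [-0.0, 0.438, -0.899]]
ft_force: [1.1, 0.6, 0.2]
grip_width: 0.0212
```

>>> jog_arm(dr=[[0, 0, 0], [0, 0, 0], [0, 0, 0], [0, 0, 0], [0, 0, 0], [0, 0, 0], [0, 0, 0], [0, 0, 0], [0, 0, 0], [0, 0, 0]], slide=[[0, 0, -0.01], [0, 0, -0.015], [0, 0, -0.02], [0, 0, -0.02], [0, 0, -0.02], [0, 0, -0.01], [0, 0, 0], [0, 0, 0], [0, 0, 0], [0, 0, 0]], gripper=[-0.5, -0.5, -0.5, -0.5, -0.5, -0.5, -0.5, -0.5, -0.5, -0.5])

```text
time_s: 35.25
position: [0.4335, 0.1362, 0.1293]
tool_rot: [[-0.143, 0.89, 0.433], [0.99, 0.128, 0.062], [-0.0, 0.437, -0.899]]
ft_force: [0.4, -0.3, -0.7]
grip_width: 0.0211
```

```bash
python3 look.py 14; python3 - <<'E'
import cv2,fit2
from h import *
fit2.IM={"scene":cv2.imread("pics/s14r.png").astype(float),"top":cv2.imread("pics/t14r.png").astype(float)}
out=[]
for n,(x0,y0,w,h,f) in {"scene":(245,190,70,85,6),"top":(180,135,65,85,6)}.items():
    p,_,_=fit2.station([n]);print(n,p)
    im=cv2.imread(f"pics/{n[0]}14r.png");big=cv2.resize(im[y0:y0+h,x0:x0+w],None,fx=f,fy=f,interpolation=cv2.INTER_CUBIC)
    aa=np.linspace(0,2*np.pi,200);c=T(p,[0,0,0])[0]
    for z in(.122,.012):
        u=proj(n,np.c_[c[0]+.03*np.cos(aa),c[1]+.03*np.sin(aa),aa*0+z]);u=((u-[x0,y0]+.5)*f-.5)
        cv2.polylines(big,[u.round().astype(int).reshape(-1,1,2)],True,(0,0,255),1)
    out.append(big)
cv2.imwrite("pics/ov14.png",np.hstack([o[:510,:390] for o in out]))
cv2.imwrite("pics/full14.png",cv2.imread("pics/s14r.png"))
E
```

```text
t 35.25 TCP st mm [-208.5    0.5  129.3] F st [ 0.4 -0.4 -0.7] lean 25.9 q [   0.6   13.2  116.2    7.8   25.1 -104. ] w 0.0211
scene [0.63968691 0.16715688 0.14250713]
top [0.64220025 0.16539291 0.14366485]
```

View pics/ov14.png

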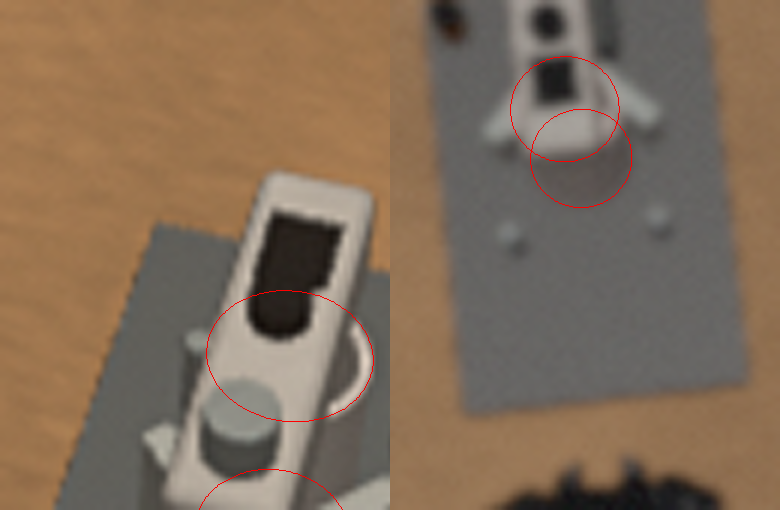

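View pics/full14.png

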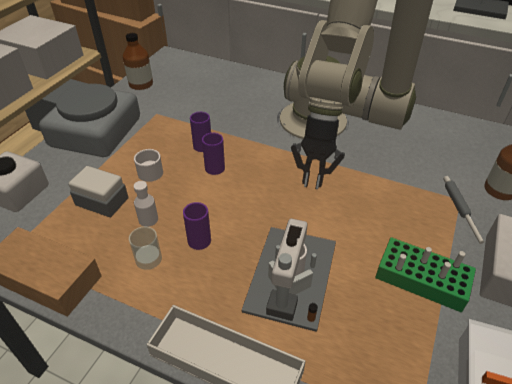

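In both views the predicted seated outline (red) lies on the jar: scene rim right edge at (372,360) and top-view lower outline at (580,207) in the overlay. The bystanders are where they were. Handing in.

```bash
python3 - <<'E'
from rig import env
print(env.close_job())
E
```

```text
the job is handed in; nothing more can be done
None
```

The jar stands free in the V-stop under the head, and the job is handed in at about 35 s of the allowed 67 s. I gripped the white jar, set it on the apron, and slid it between the posts. I pushed it low down with the two fingertips held about 21 mm apart as a cradle.

**Settling:** I nudged it about 1 to 2 mm to either side at roughly 8 to 10 N, and it resisted both ways (+5 N and -8 N sideways). The final square push was about 14 N with sideways force close to zero (-0.5 N, about the noise level). The highest push in any reading was about 14 N.

**Last checks:** After backing off, the wrist force was about 0. The outline of a seated jar lies on the jar in both camera views to about 1 pixel (2 to 3 mm). The other objects look unmoved.

**What differed from the brief, or disagreed:**
- **Tool lean:** About 40 degrees was out of reach because of a wrist joint limit, so I pushed with the tool leaning back about 32 degrees. I worked out about 7 mm of clearance to the head for this, and no contact showed in the force readings.
- **Push method:** I settled the jar with the parted fingertips and did not repeat the push with the fingers closed.
- **Camera disagreement:** The two cameras' station positions differ by about 2 to 3 mm. The evidence that the jar is centred on both faces is therefore the forces and how far the tool advanced, not the pictures.

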